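# Put the left-over fixings away in the tray under the bench shelf

## Robot

A 6-joint arm with a two-finger parallel gripper is mounted at the origin on the work surface. World frame = base frame: x ahead of the robot, y to its left, z up, the work surface at z = 0. Lengths are in m, angles in rad, forces in N, time in s.
With the tool pointing down it reaches from about 0.25 to 0.85 m from the base axis. Payload 12.5 kg.
Tool frame: the origin (TCP) lies at the very end of the fingers, on their centre line; the grasp point (between the pads) lies 19 mm behind it; y points along the fingers, x is the direction in which the jaws open and shut, and the axes are right-handed (so a half turn about y gives the same grasp; the last joint's range is limited). The gripper opens to 93 mm and grips with 3 to 60 N. Pads are 15 mm wide; open, the fingers measure 128 mm over their backs; the gripper's body (75 mm by 188 mm) begins 65 mm behind the grasp point.
Start: joints at [-1.235, 0.351, 1.652, -0, 1.139, -0.085], TCP at [0.225, -0.502, 0.219] pointing down, gripper open.
Joint ranges: [-2.75, 2.75], [-0.79, 2.1], [0.01, 2.65], [-1.57, 4.71], [0.07, 3.14], [-2.87, 2.87]. Speed limits (rad/s): [2.22, 2.22, 2.79, 3.14, 3.14, 3.14].

## Interface

Orientations are given as a rotation vector (axis times angle).
In Python, from cell import * gives the robot as it stands.
- The arm moves only by the tool step_arm, never from a script. Its arguments are lists of equal length, an entry for each row: "delta_pos": the shift along the world's x, y, z in m, a list of three; "rot": the turn, a rotation vector about the world's x, y, z in degrees, a list of three. In form: {"delta_pos": [[tx, ty, tz], ...], "rot": [[ax, ay, az], ...]}. A call has 1 to 12 rows; each row is the pose to reach, as a shift and turn from the pose measured when the call began; what a row does not reach only later rows make up. A row lasts 1/10 s, in which the tool goes at most 50 mm and 8.59 degrees, less where a joint would pass 70% of its speed; a pose out of reach is approached as far as the arm can. A call with a gripper value outside its range is refused whole. "jaw" is the finger opening in m, from 0 to 0.093, set as the call begins (left out, the last holds). The fingers move at their own pace and stop on an object; the grip force is fixed at half the most. Time passes only in rows, so rows that repeat a pose let the fingers close. It gives the time, the measured TCP pose, the force and the opening at its end, in the units of the state.
- sense(): the state, without advancing time (a new reading comes with each control period).
- get_image(name): name is "scene" or "top"; returns (picture, depth): 480x640x3 uint8, red, green, blue; 480x640 float32, m along the optical axis (not along the pixel's ray), 0 where there is no reading.
- get_calibration(name): a dict with "fx", "fy", "cx", "cy" (pixels), "world_to_cam" (4x4, takes a point from world to camera coordinates). Camera axes: x right, y down, z forward; pixel columns grow to the right and rows downward; lengths in m; the calibration is good to about 2 mm. A picture is of the moment at which its call begins. get_calibration takes no time and is no camera call.
- finish_job(): hands the job in, once; it reports no verdict.
The state is a dict: "clock": time; "joint_positions": joint angles; "qvel": joint speeds; "tau": joint torques, N m; "ee_pos": TCP position; "ee_rot": TCP orientation; "force": force on the tool from outside, world axes, zero at the start; "torque": the same for the moment, N m; "width": finger opening in m.
Only numpy, scipy, OpenCV 4.12 (cv2) and the standard library are available. Lean on these libraries where they do the work, as an engineer would, in place of code of your own. Each camera call takes 0.05 s, during which the arm holds its last target. There are 200 camera calls.

## Task

Draw the fixings tray out from under the bench shelf by its wooden pull, put every hinge, bolt and castor that lies loose on the bench into the insert box that already holds one of its kind, then slide the tray back under the shelf until it stops. Do not push the tape measure, the mug or the glue bottle out of place.

Things in the scene. Friction and masses are not known exactly. Their poses are not given: they have to be found in the camera images.
- tray: plywood fixings tray, 184 mm deep (x) x 312 wide (y) x 56 high, walls and floor 6 thick, 0.45 kg empty; its waxed underside slides on the bench with 3 to 12 N. Origin: centre of its underside; its front, with the pull, looks along its -x, to the robot. Three loose insert boxes fill it, side by side along y, in any order. At the start it is in its bay, home to within 4 mm.
- tray_pull (a point): centre of the tray's pull: a dark wood block 24 wide (tray y), 26 high, standing 52 out from the tray's front face, its centre 50 above the bench (mm); this point lies 120 in front of the tray's origin. To be pinched across its width from above.
- bolt_box: grey plastic insert box standing loose in the tray, the one with a bolt in it: 170 mm (its x, front to back) x 98 (its y) x 44 high, walls and floor 3 thick, 0.07 kg; three castors stand in it only one behind another; origin: centre of its underside, 6 mm above the bench
- hinge_box: grey plastic insert box standing loose in the tray, the one with a hinge in it: 170 mm (its x, front to back) x 98 (its y) x 44 high, walls and floor 3 thick, 0.07 kg; three castors stand in it only one behind another; origin: centre of its underside, 6 mm above the bench
- castor_box: grey plastic insert box standing loose in the tray, the one with a castor in it: 170 mm (its x, front to back) x 98 (its y) x 44 high, walls and floor 3 thick, 0.07 kg; three castors stand in it only one behind another; origin: centre of its underside, 6 mm above the bench
- bay_home (a point): point of the fixed bench shelf where the tray's origin lies when home (against the back board, front flush with the shelf). x points into the bay, y left. Shelf 344 mm wide, from 92 in front of the point to 108 behind; underside 84, top 96 up; things on it, to 165 up, from 10 in front backwards. Walls 4 from the tray's sides; runner strips 18 high continue them 120 mm forwards.
- bolt_0_mid (a point): bolt already in the tray, in the bolts' box: M16 steel hexagon bolt, nut run on, lying: 100 mm long along its x, shank 16 thick, bare from x = -40 to +28 mm between head (at -x) and nut, both 24 across flats; 0.18 kg. This point: its centre, 12 mm above what it lies on.
- hinge_0_mid (a point): hinge already in the tray, in the hinges' box: zinc-plated butt hinge folded shut, lying flat: 90 mm long (its x), 38 wide (its y), leaves together 8 thick, knuckle 11 thick along its +y edge; 0.1 kg. This point: its centre, 4.5 mm above what it lies on.
- castor_0_mid (a point): castor already in the tray, in the castors' box: furniture castor standing on its plate (50 x 50 mm), wheel up, 66 high; its z runs from plate to wheel, axle along its y. Wheel 50 across, 20 thick, between cheeks 29 apart over their outsides, 11 to 49 above the plate's underside; 0.12 kg. This point: the wheel's centre, 41 mm up.
- bolt_1_mid (a point): loose bolt on the bench (may be absent): same as bolt_0 in shape, size and axes
- bolt_2_mid (a point): loose bolt on the bench (may be absent): same as bolt_0 in shape, size and axes
- bolt_3_mid (a point): loose bolt on the bench (may be absent): same as bolt_0 in shape, size and axes
- hinge_1_mid (a point): loose hinge on the bench (may be absent): same as hinge_0 in shape, size and axes
- hinge_2_mid (a point): loose hinge on the bench (may be absent): same as hinge_0 in shape, size and axes
- castor_1_mid (a point): loose castor on the bench (may be absent): same as castor_0 in shape, size and axes
- castor_2_mid (a point): loose castor on the bench (may be absent): same as castor_0 in shape, size and axes
- tape_measure: black tape measure lying among the fixings, 66 x 70 x 36 mm, to be left alone; origin under its centre
- mug: white mug, 82 mm across, 95 high; origin under its centre
- glue: whitish glue bottle, 60 mm across, 190 high; origin under its centre
Things that resemble listed ones, but are neither listed nor needed, are in the scene too. Leave any orange look-alike of the part that bears hinge_2_mid alone.

How it is judged:
By the outcome, as a careful person would: the job done as asked, in the order asked, and still so for the second after the job is handed in, with the robot touching nothing.
Of bolt_1, bolt_2, bolt_3, hinge_1, hinge_2, castor_1, castor_2 only 5 to 7 are there at a start; the rules pass over those that are not, and their reading is None.
At some moment in a run one of bolt_1, bolt_2, bolt_3, hinge_1, hinge_2, castor_1, castor_2 may be knocked a few centimetres aside while the robot is not near it.
Once in a run the grip may slacken for a moment while it holds something.
It also fails if it takes over 210 s, if anything falls off the work surface, if the arm or the gripper's body presses on something with over 40 N, if the wrist force passes 120 N, or if a joint passes its speed limit or range.

## Working session

There is one attempt and no reset: what is moved stays moved. The work goes in short steps, Python scripts to look and compute and a tool call to move; the robot and the scene stay as the last step left them, time stands still between calls to the robot, and variables do not carry over. Pictures are saved under pics/ and viewed, about 12 in all and at most 16, crops included, and the job is handed in when it is done.

Besides the shell and the picture viewer there is one more tool, called after "Emit:" in YAML: its name, and indented under it one key for each argument. step_arm: Moves the arm, as the interface text tells. Its arguments: {"type":"object","properties":{"delta_pos":{"type":"array"},"rot":{"type":"array"},"jaw":{"type":"number"}},"required":["delta_pos","rot"]}

```bash
ls; mkdir -p pics
cat > h.py <<'E'
import numpy as np, cv2
from cell import *
def cap(n,tag=None):
    im,d=get_image(n)
    if tag: cv2.imwrite(f'pics/{tag}.png',cv2.cvtColor(im,cv2.COLOR_RGB2BGR)); np.save(f'pics/{tag}.npy',d)
    return im,d
def ray(n,u,v,z):
    c=get_calibration(n); T=np.array(c['world_to_cam']); R=T[:3,:3]; t=T[:3,3]
    o=-R.T@t; d=R.T@np.array([(u-c['cx'])/c['fx'],(v-c['cy'])/c['fy'],1.])
    return o+d*(z-o[2])/d[2]
def cloud(n,d):
    c=get_calibration(n); T=np.array(c['world_to_cam']); R=T[:3,:3]; t=T[:3,3]
    v,u=np.mgrid[:d.shape[0],:d.shape[1]]
    P=np.stack([(u-c['cx'])/c['fx']*d,(v-c['cy'])/c['fy']*d,d],-1)
    W=(P-t)@R; W[d==0]=np.nan
    return W
def px(n,p):
    c=get_calibration(n); T=np.array(c['world_to_cam']); q=T[:3,:3]@np.array(p)+T[:3,3]
    return q[0]/q[2]*c['fx']+c['cx'],q[1]/q[2]*c['fy']+c['cy']
E
python3 - <<'E'
from h import *
s=sense(); print(s)
for n in('top','scene'):
    cap(n,n+'0'); c=get_calibration(n); T=np.array(c['world_to_cam']); print(n,c['fx'],-T[:3,:3].T@T[:3,3],T[2,:3])
E
```

```text
pics
{'clock': 0.0, 'joint_positions': array([-1.23456667e+00,  3.51242389e-01,  1.65243719e+00,  2.56643499e-05,
        1.13906880e+00, -8.45803267e-02]), 'qvel': array([-3.02064061e-04,  4.48109420e-05,  8.65884753e-04, -4.24706834e-04,
        3.29062515e-04,  1.64930508e-04]), 'tau': array([-4.99369398e-04, -4.97322321e+01, -2.85251856e+01,  6.98843901e-02,
        2.55476078e-02, -1.10935580e-04]), 'ee_pos': array([ 0.22460052, -0.50167462,  0.21809307]), 'ee_rot': array([-1.37863698,  0.89454238, -0.8930648 ]), 'force': array([0.45111397, 0.2734049 , 0.10299853]), 'torque': array([ 0.01812179, -0.01344798, -0.03118134]), 'width': 0.0926685760073655}
top 578.1512179634612 [ 0.22498755 -0.07656076  1.64548299] [ 0.19143629  0.00150154 -0.98150389]
scene 549.5231947435083 [0.34308212 0.77197694 1.14358746] [ 0.15212824 -0.60402267 -0.78231299]
```

View pics/top0.png

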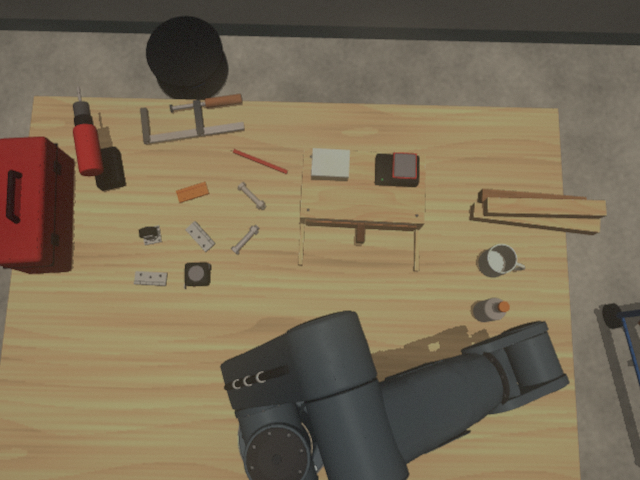

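View pics/scene0.png

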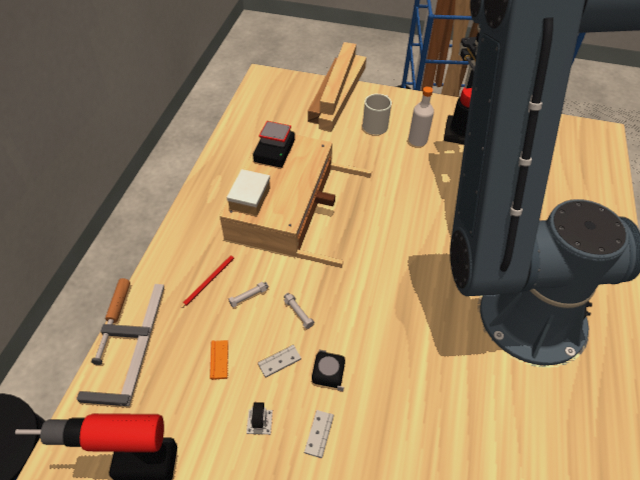

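Top view: loose bolts at (251,195) and (245,238), hinges at (200,236) and (151,278), and a castor at (150,234). The orange piece at (192,192) is the look-alike to leave alone. The tape is at (197,273), the pull at (360,233), the mug at (502,260) and the glue at (495,308).

```bash
cat >> h.py <<'E'
from scipy.spatial.transform import Rotation as Ro
def blobs(n,im,d,roi,zmin=0.004):
    # grey/metal things: low saturation relative to wood
    hsv=cv2.cvtColor(im,cv2.COLOR_RGB2HSV); u0,v0,u1,v1=roi
    m=((hsv[...,1]<70)).astype(np.uint8)*255; k=np.zeros_like(m); k[v0:v1,u0:u1]=m[v0:v1,u0:u1]
    k=cv2.morphologyEx(k,cv2.MORPH_CLOSE,np.ones((3,3)))
    W=cloud(n,d); out=[]
    for c in cv2.findContours(k,cv2.RETR_EXTERNAL,cv2.CHAIN_APPROX_NONE)[0]:
        if cv2.contourArea(c)<50: continue
        mm=np.zeros_like(k); cv2.drawContours(mm,[c],-1,255,-1)
        z=np.nanpercentile(W[...,2][mm>0],[50,95])
        out.append((c,z))
    return out
def rect(n,c,z):
    P=np.array([ray(n,p[0],p[1],z)[:2] for p in c[:,0]])*1000
    (x,y),(w,h),a=cv2.minAreaRect(P.astype(np.float32))
    if w<h: w,h,a=h,w,a+90
    return x,y,w,h,(a+90)%180-90   # a = long axis angle from world x, deg
E
python3 - <<'E'
from h import *
im=cv2.cvtColor(cv2.imread('pics/top0.png'),cv2.COLOR_BGR2RGB); d=np.load('pics/top0.npy')
for c,z in blobs('top',im,d,(120,150,290,300)):
    m=cv2.boundingRect(c); print(m,'z',z.round(3),np.round(rect('top',c,0.008),1))
R=Ro.from_rotvec(sense()['ee_rot']).as_matrix(); print(R.round(3))
W=cloud('top',d)
for u,v in [(360,230),(360,238),(302,217),(424,222),(303,262),(417,268),(197,273),(502,260),(497,308),(330,150)]: print(u,v,W[v,u].round(3))
print(ray('top',197,273,.036),ray('top',500,258,.095),ray('top',504,307,.19))
cv2.imwrite('pics/c0.png',np.hstack([cv2.resize(cv2.cvtColor(im,cv2.COLOR_RGB2BGR)[170:300,125:275],None,fx=4,fy=4,interpolation=cv2.INTER_CUBIC)]))
E
```

```text
(134, 271, 33, 15) z [0.008 0.014] [419.7 398.5  91.4  38.7  88.4]
(184, 263, 26, 25) z [0.035 0.042] [ 4.309e+02  2.667e+02  6.960e+01  6.820e+01 -2.000e-01]
(231, 225, 28, 29) z [0.019 0.026] [540.8 132.8  98.7  25.  -39.5]
(143, 225, 19, 20) z [0.008 0.065] [545.2 404.7  50.8  50.1  12.2]
(185, 221, 30, 31) z [0.007 0.013] [545.1 264.7  91.4  38.5  44.1]
(238, 183, 28, 27) z [0.018 0.027] [667.8 121.3 100.3  23.   46.1]
[[ 0.408 -0.     0.913]
 [-0.913  0.001  0.408]
 [-0.001 -1.     0.   ]]
360 230 [ 0.563 -0.194  0.059]
360 238 [ 0.539 -0.194  0.063]
302 217 [ 0.588 -0.031  0.094]
424 222 [ 0.582 -0.367  0.096]
303 262 [ 0.477 -0.035  0.002]
417 268 [ 0.466 -0.361  0.012]
197 273 [0.432 0.259 0.044]
502 260 [ 0.496 -0.607  0.005]
497 308 [ 0.345 -0.538  0.164]
330 150 [ 0.768 -0.103  0.139]
[0.43340915 0.26020188 0.036     ] [ 0.48675444 -0.57218196  0.095     ] [ 0.34631289 -0.5472894   0.19      ]
```

View pics/c0.png

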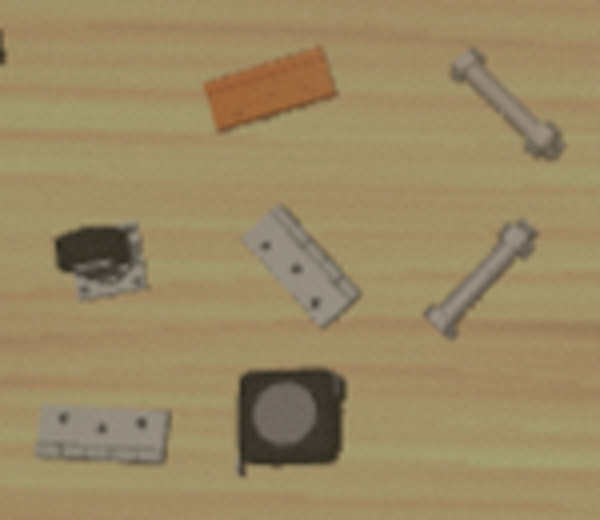

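Five loose fixings are confirmed: 2 bolts, 2 hinges and 1 castor whose wheel plane runs roughly along y. The orange piece in the crop at (270,88) is the decoy. Next I'll measure the pull and the shelf yaw.

Run:
```python
from h import *
im=cv2.cvtColor(cv2.imread('pics/top0.png'),cv2.COLOR_BGR2RGB)
hsv=cv2.cvtColor(im,cv2.COLOR_RGB2HSV)
print(hsv[226:246,360].tolist()); print(hsv[235,350:370].tolist())
m=np.zeros((480,640),np.uint8); s=(hsv[226:250,345:376,2]<95)&(hsv[226:250,345:376,2]>0); m[226:250,345:376]=s
c=max(cv2.findContours(m,cv2.RETR_EXTERNAL,cv2.CHAIN_APPROX_NONE)[0],key=cv2.contourArea)
print(cv2.boundingRect(c),np.round(rect('top',c,0.063),1))
for u,v in [(303,217),(424,222)]: print(ray('top',u,v,.096))
print(ray('top',360,243,.063))
# scene view of pull
d=np.load('pics/scene0.npy');W=cloud('scene',d)
for u,v in [(320,198),(326,199),(332,200)]: print(W[v,u].round(3))
```

```text
[[14, 119, 94], [13, 113, 95], [14, 116, 92], [13, 118, 93], [12, 118, 95], [13, 113, 97], [14, 119, 94], [14, 123, 93], [15, 125, 92], [13, 122, 94], [13, 117, 94], [13, 122, 94], [13, 115, 95], [14, 122, 92], [15, 120, 91], [14, 112, 84], [18, 101, 73], [19, 101, 101], [18, 95, 121], [18, 95, 118]]
[[24, 86, 161], [23, 87, 162], [24, 86, 160], [23, 86, 163], [22, 86, 151], [18, 105, 109], [16, 107, 81], [14, 118, 91], [14, 119, 94], [13, 118, 97], [13, 122, 94], [14, 115, 95], [14, 118, 93], [15, 119, 90], [18, 98, 107], [22, 89, 144], [23, 89, 160], [22, 88, 162], [22, 89, 160], [22, 90, 162]]
(345, 226, 31, 18) [ 549.2 -193.8   84.1   48.5  -88.6]
[ 0.58767705 -0.03378294  0.096     ]
[ 0.58175539 -0.36655325  0.096     ]
[ 0.5249965  -0.19371053  0.063     ]
[ 0.568 -0.184  0.062]
[ 0.552 -0.184  0.063]
[ 0.537 -0.188  0.059]
```

Emit:
step_arm:
  delta_pos:
    - [0,0.02,0.04]
    - [0.03,0.06,0.04]
    - [0.06,0.095,0.04]
    - [0.1,0.13,0.04]
    - [0.14,0.165,0.03]
    - [0.18,0.2,0.02]
    - [0.22,0.23,0.01]
    - [0.26,0.26,0]
    - [0.3,0.29,-0.02]
    - [0.328,0.309,-0.05]
    - [0.328,0.309,-0.08]
    - [0.328,0.309,-0.08]
  rot:
    - [0,0,0]
    - [0,0,-5]
    - [0,0,-10]
    - [0,0,-15]
    - [0,0,-20]
    - [0,0,-25]
    - [0,0,-25]
    - [0,0,-25]
    - [0,0,-25]
    - [0,0,-25]
    - [0,0,-25]
    - [0,0,-25]
  jaw: 0.06

```text
clock: 1.3
ee_pos: [0.551, -0.1906, 0.1336]
ee_rot: [-1.205, 1.227, -1.212]
force: [0.0, 0.7, -0.3]
width: 0.0598
```

Run:
```python
from h import *
s=sense(); print(s['ee_pos'],Ro.from_rotvec(s['ee_rot']).as_matrix().round(3).tolist())
im,d=cap('scene','s1')
cv2.imwrite('pics/s1c.png',cv2.cvtColor(im,cv2.COLOR_RGB2BGR)[80:480,60:640])
```

```text
[ 0.55098412 -0.19055256  0.13361306] [[-0.013, -0.007, 1.0], [-1.0, 0.004, -0.013], [-0.004, -1.0, -0.007]]
```

View pics/s1c.png

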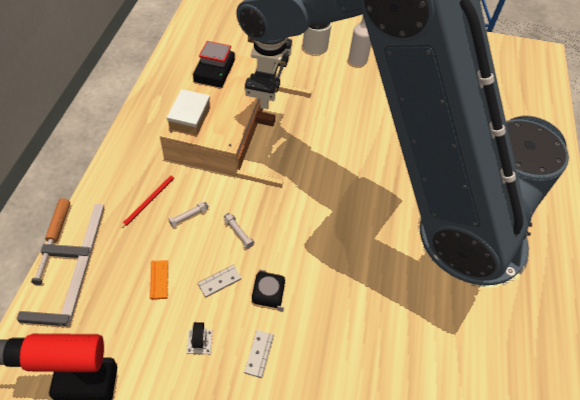

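The gripper is over the pull at crop pixel (264,100), so I'll descend and pinch it.

Emit:
step_arm:
  delta_pos:
    - [0.002,-0.002,-0.04]
    - [0.002,-0.002,-0.07]
    - [0.002,-0.002,-0.09]
    - [0.002,-0.002,-0.1]
    - [0.002,-0.002,-0.102]
    - [0.002,-0.002,-0.102]
  rot:
    - [0,0,0]
    - [0,0,0]
    - [0,0,0]
    - [0,0,0]
    - [0,0,0]
    - [0,0,0]

```text
clock: 1.95
ee_pos: [0.554, -0.1946, 0.0359]
ee_rot: [-1.203, 1.223, -1.217]
force: [-0.7, -0.3, 0.6]
width: 0.06
```

Emit:
step_arm:
  delta_pos:
    - [0,0,0]
    - [0,0,0]
    - [0,0,0]
    - [0,0,0]
    - [0,0,0]
    - [0,0,0]
  rot:
    - [0,0,0]
    - [0,0,0]
    - [0,0,0]
    - [0,0,0]
    - [0,0,0]
    - [0,0,0]
  jaw: 0.0

```text
clock: 2.55
ee_pos: [0.5541, -0.1949, 0.0361]
ee_rot: [-1.202, 1.223, -1.218]
force: [-1.2, -1.4, 1.9]
width: 0.0237
```

Emit:
step_arm:
  delta_pos:
    - [-0.006,0,0]
    - [-0.02,0,0]
    - [-0.036,0.001,0]
    - [-0.052,0.001,0]
    - [-0.068,0.001,0]
    - [-0.084,0.0015,0]
    - [-0.1,0.002,0]
    - [-0.116,0.002,0]
    - [-0.132,0.002,0]
    - [-0.148,0.003,0]
    - [-0.162,0.003,0]
    - [-0.17,0.003,0]
  rot:
    - [0,0,0]
    - [0,0,0]
    - [0,0,0]
    - [0,0,0]
    - [0,0,0]
    - [0,0,0]
    - [0,0,0]
    - [0,0,0]
    - [0,0,0]
    - [0,0,0]
    - [0,0,0]
    - [0,0,0]

```text
clock: 3.75
ee_pos: [0.3832, -0.1917, 0.0361]
ee_rot: [-1.202, 1.223, -1.218]
force: [3.1, -0.5, -3.8]
width: 0.0236
```

Emit:
step_arm:
  delta_pos:
    - [0,0,0]
    - [0,0,0]
  rot:
    - [0,0,0]
    - [0,0,0]

```text
clock: 3.95
ee_pos: [0.3825, -0.1914, 0.0361]
ee_rot: [-1.203, 1.225, -1.217]
force: [-6.4, -0.3, 4.0]
width: 0.0242
```

Emit:
step_arm:
  delta_pos:
    - [0,0,0]
    - [0,0,0]
    - [0,0,0]
    - [0,0,0.02]
    - [0,0,0.06]
    - [0,0,0.1]
    - [0,0,0.15]
    - [0,0.05,0.19]
    - [0,0.1,0.19]
    - [0,0.15,0.19]
    - [0,0.2,0.19]
    - [0,0.25,0.19]
  rot:
    - [0,0,0]
    - [0,0,0]
    - [0,0,0]
    - [0,0,0]
    - [0,0,0]
    - [0,0,0]
    - [0,0,0]
    - [0,0,0]
    - [0,0,0]
    - [0,0,0]
    - [0,0,0]
    - [0,0,0]
  jaw: 0.06

```text
clock: 5.15
ee_pos: [0.3822, 0.0491, 0.2265]
ee_rot: [-1.202, 1.224, -1.217]
force: [1.4, -0.4, 0.2]
width: 0.06
```

Run:
```python
from h import *
for n in('top','scene'):
    im,d=cap(n,n+'2')
    if n=='top':
        for c,z in blobs('top',im,d,(120,150,290,300)): print(cv2.boundingRect(c),z.round(3),np.round(rect('top',c,0.008),1))
a=cv2.imread('pics/top2.png')[130:380,120:440]; b=cv2.imread('pics/scene2.png')[120:340,180:480]
cv2.imwrite('pics/m2.png',cv2.resize(a,None,fx=2.4,fy=2.4)); cv2.imwrite('pics/m2s.png',cv2.resize(b,None,fx=2.4,fy=2.4))
```

```text
(134, 271, 33, 15) [0.007 0.015] [419.7 398.5  91.4  38.6  88.2]
(184, 263, 27, 25) [0.034 0.041] [431.4 265.4  72.3  68.8 -88.6]
(215, 225, 75, 75) [0.542 0.579] [473.9 108.8 214.2 209.3   1.4]
(143, 225, 19, 20) [0.008 0.055] [545.2 404.4  50.2  50.1  13. ]
(186, 221, 29, 31) [0.007 0.014] [544.9 264.5  92.6  38.7  44.4]
(238, 182, 28, 27) [0.018 0.026] [667.9 121.2 100.   24.9  47.5]
```

View pics/m2.png

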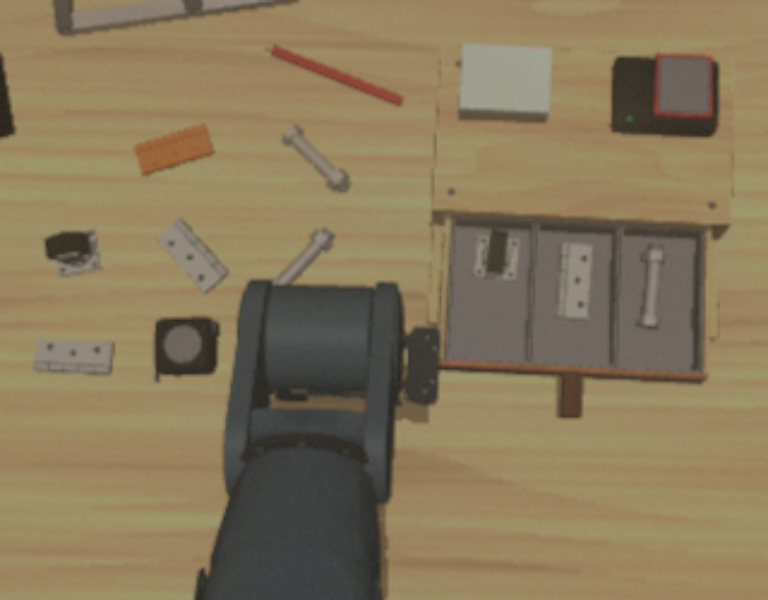

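Boxes, left to right: castors at crop (487,290), hinges (573,290), bolts (655,300). All three are clear of the shelf. Next I'll work out the box coordinates.

Run:
```python
from h import *
P=lambda x,y,z:(ray('top',x/2.4+120,y/2.4+130,z)*1000).round(0).tolist()
print('front L,R',P(440,368,.056),P(706,380,.056))
print('pull end',P(559,417,.063),P(582,418,.063))
print('dividers front/back z50', P(532,365,.05),P(534,228,.05),P(614,370,.05),P(616,232,.05),'left',P(443,362,.05),'right',P(702,375,.05))
print('castor0',P(496,253,.066),'plate',P(497,257,.012),'hinge0',P(574,280,.018),'bolt0',P(651,286,.029),'ends',P(656,252,.03),P(648,320,.03))
print('shelf edge',P(440,212,.096),P(730,224,.096), sense()['joint_positions'].round(2))
```

```text
front L,R [409.0, -39.0, 56.0] [403.0, -345.0, 56.0]
pull end [356.0, -176.0, 63.0] [355.0, -202.0, 63.0]
dividers front/back z50 [416.0, -145.0, 50.0] [578.0, -145.0, 50.0] [412.0, -240.0, 50.0] [576.0, -241.0, 50.0] left [417.0, -42.0, 50.0] right [409.0, -341.0, 50.0]
castor0 [544.0, -100.0, 66.0] plate [550.0, -103.0, 12.0] hinge0 [523.0, -195.0, 18.0] bolt0 [516.0, -285.0, 29.0] ends [557.0, -291.0, 30.0] [475.0, -281.0, 30.0]
shelf edge [584.0, -35.0, 96.0] [578.0, -367.0, 96.0] [0.01 0.03 2.03 0.   1.08 1.59]
```

Emit:
step_arm:
  delta_pos:
    - [0.01,0.03,0]
    - [0.03,0.06,0]
    - [0.045,0.09,0]
    - [0.06,0.12,0]
    - [0.075,0.15,0]
    - [0.09,0.18,0]
    - [0.1,0.21,0]
    - [0.11,0.24,0]
    - [0.12,0.27,0]
    - [0.135,0.3,0]
    - [0.15,0.33,0]
    - [0.164,0.356,-0.02]
  rot:
    - [0,0,8.5]
    - [0,0,17]
    - [0,0,25.5]
    - [0,0,34]
    - [0,0,42.5]
    - [0,0,51]
    - [0,0,59.5]
    - [0,0,68]
    - [0,0,76.5]
    - [0,0,85]
    - [0,0,93.5]
    - [0,0,102]

```text
clock: 6.45
ee_pos: [0.548, 0.4094, 0.2083]
ee_rot: [-1.567, -0.163, 0.162]
force: [0.6, 0.0, 1.0]
width: 0.0597
```

Emit:
step_arm:
  delta_pos:
    - [0,0,-0.01]
    - [0,0,-0.01]
    - [0,0,-0.01]
  rot:
    - [0,0,1.5]
    - [0,0,1.5]
    - [0,0,1.5]

```text
clock: 6.75
ee_pos: [0.5483, 0.4087, 0.1984]
ee_rot: [-1.565, -0.182, 0.181]
force: [-0.5, 0.4, 1.0]
width: 0.06
```

```bash
cat >> h.py <<'E'
def pose():
    s=sense(); R=Ro.from_rotvec(s['ee_rot']).as_matrix()
    print('pos',s['ee_pos'].round(4),'yaw',np.degrees(np.arctan2(R[1,0],R[0,0])).round(1),'tool y',R[:,1].round(3),'w',round(s['width'],4),'t',s['clock'],'F',s['force'].round(1))
E
python3 - <<'E'
from h import *
pose()
im,d=cap('scene','s3'); im,d=cap('top','t3')
for c,z in blobs('top',im,d,(120,150,290,300)): print(cv2.boundingRect(c),z.round(3),np.round(rect('top',c,0.008),1))
im=cv2.imread('pics/s3.png'); cv2.imwrite('pics/s3c.png',cv2.resize(im[300:480,150:400],None,fx=3,fy=3))
E
```

```text
pos [0.5483 0.4087 0.1984] yaw 13.3 tool y [ 0.001 -0.002 -1.   ] w 0.06 t 6.75 F [-0.5  0.4  1. ]
(184, 263, 26, 25) [0.035 0.041] [431.4 266.9  69.3  68.8 -88.6]
(231, 225, 28, 29) [0.019 0.028] [540.8 132.8  98.7  25.  -39.5]
(185, 221, 30, 31) [0.007 0.013] [545.3 264.9  91.   38.8  45.1]
(238, 182, 28, 27) [0.019 0.026] [667.9 121.4 100.3  23.   46.1]
(120, 165, 53, 135) [0.609 0.654] [557.1 422.8 405.4 146.7   5.1]
```

View pics/s3c.png

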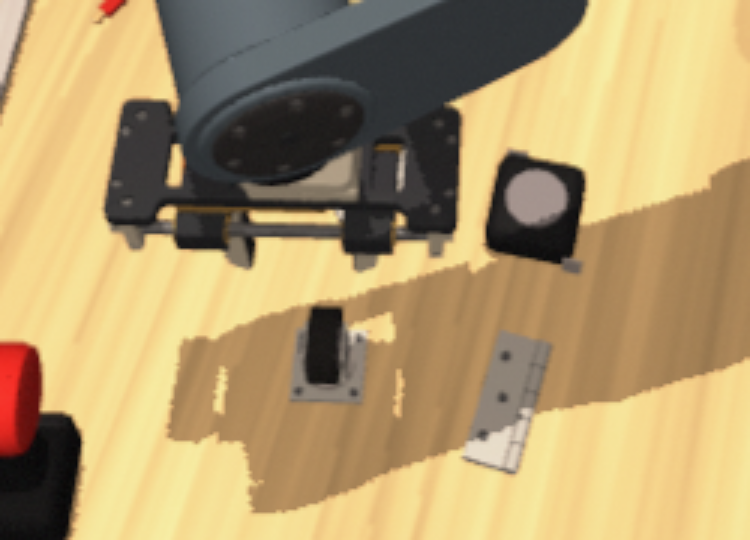

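The castor at crop (327,358) sits squarely below the jaws, so I'll descend and grip the cheeks.

Emit:
step_arm:
  delta_pos:
    - [-0.002,-0.003,-0.04]
    - [-0.002,-0.003,-0.08]
    - [-0.002,-0.003,-0.11]
    - [-0.002,-0.003,-0.135]
    - [-0.002,-0.003,-0.155]
    - [-0.002,-0.003,-0.17]
    - [-0.002,-0.003,-0.178]
    - [-0.002,-0.003,-0.178]
  rot:
    - [0,0,0]
    - [0,0,0]
    - [0,0,0]
    - [0,0,0]
    - [0,0,0]
    - [0,0,0]
    - [0,0,0]
    - [0,0,0]

```text
clock: 7.65
ee_pos: [0.5462, 0.4056, 0.0209]
ee_rot: [-1.565, -0.183, 0.181]
force: [0.6, 0.5, 0.2]
width: 0.0604
```

Emit:
step_arm:
  delta_pos:
    - [0,0,0]
    - [0,0,0]
    - [0,0,0]
    - [0,0,0]
    - [0,0,0]
    - [0,0,0]
    - [0,0,0.01]
    - [0,0,0.03]
    - [0,0,0.06]
    - [0,0,0.09]
    - [0,0,0.12]
    - [0,0,0.12]
  rot:
    - [0,0,0]
    - [0,0,0]
    - [0,0,0]
    - [0,0,0]
    - [0,0,0]
    - [0,0,0]
    - [0,0,0]
    - [0,0,0]
    - [0,0,0]
    - [0,0,0]
    - [0,0,0]
    - [0,0,0]
  jaw: 0.0

```text
clock: 8.85
ee_pos: [0.5478, 0.4067, 0.1459]
ee_rot: [-1.562, -0.187, 0.176]
force: [1.0, 0.9, -0.9]
width: 0.0287
```

Run:
```python
from h import *
pose()
```

```text
pos [0.5478 0.4067 0.1459] yaw 13.3 tool y [ 0.007  0.002 -1.   ] w 0.0287 t 8.85 F [ 1.   0.9 -0.9]
```

Emit:
step_arm:
  delta_pos:
    - [-0.01,-0.03,0.02]
    - [-0.02,-0.06,0.03]
    - [-0.03,-0.1,0.03]
    - [-0.04,-0.14,0.03]
    - [-0.05,-0.18,0.03]
    - [-0.06,-0.225,0.03]
    - [-0.065,-0.27,0.03]
    - [-0.07,-0.315,0.03]
    - [-0.075,-0.36,0.03]
    - [-0.08,-0.4,0.03]
    - [-0.085,-0.44,0.03]
    - [-0.088,-0.47,0.03]
  rot:
    - [0,0,-8]
    - [0,0,-16.5]
    - [0,0,-25]
    - [0,0,-33.5]
    - [0,0,-42]
    - [0,0,-50.5]
    - [0,0,-59]
    - [0,0,-67.5]
    - [0,0,-76]
    - [0,0,-84]
    - [0,0,-92]
    - [0,0,-99]

```text
clock: 10.05
ee_pos: [0.4588, -0.0652, 0.1755]
ee_rot: [-1.246, 1.156, -1.164]
force: [0.2, -1.0, -0.6]
width: 0.0287
```

Emit:
step_arm:
  delta_pos:
    - [0,-0.02,0]
    - [0,-0.032,0]
    - [0,-0.032,0]
  rot:
    - [0,0,-5]
    - [0,0,-5]
    - [0,0,-5]

```text
clock: 10.35
ee_pos: [0.4585, -0.0979, 0.1752]
ee_rot: [-1.207, 1.22, -1.227]
force: [0.7, -0.3, -1.6]
width: 0.0285
```

Run:
```python
from h import *
pose()
im,d=cap('scene','s4'); a=cv2.imread('pics/s4.png'); cv2.imwrite('pics/s4c.png',cv2.resize(a[60:300,200:480],None,fx=2.5,fy=2.5))
```

```text
pos [ 0.4585 -0.0979  0.1752] yaw -91.1 tool y [-0.001 -0.007 -1.   ] w 0.0285 t 10.35 F [ 0.7 -0.3 -1.6]
```

View pics/s4c.png

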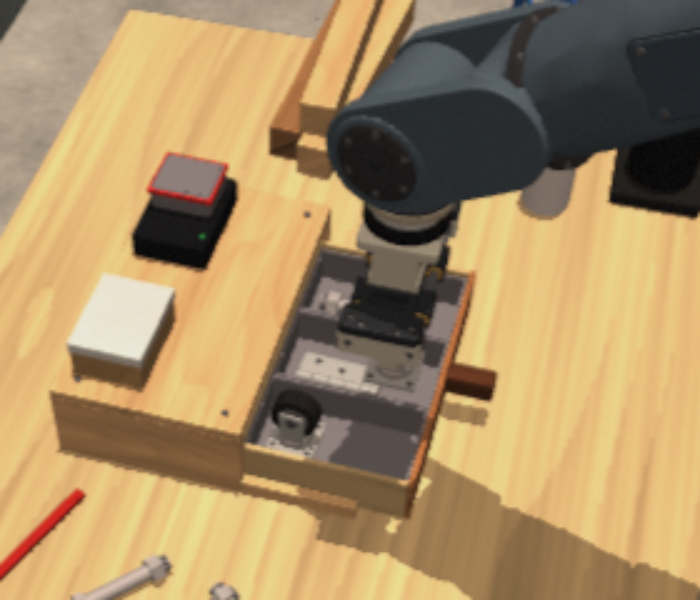

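The gripper is over the front half of the castor box. I'll lower the castor and release it.

Emit:
step_arm:
  delta_pos:
    - [0.001,0.003,-0.03]
    - [0.001,0.003,-0.06]
    - [0.001,0.003,-0.085]
    - [0.001,0.003,-0.105]
    - [0.001,0.003,-0.12]
    - [0.001,0.003,-0.13]
    - [0.001,0.003,-0.138]
    - [0.001,0.003,-0.143]
    - [0.001,0.003,-0.143]
  rot:
    - [0,0,0]
    - [0,0,0]
    - [0,0,0]
    - [0,0,0]
    - [0,0,0]
    - [0,0,0]
    - [0,0,0]
    - [0,0,0]
    - [0,0,0]

```text
clock: 11.3
ee_pos: [0.4595, -0.0938, 0.032]
ee_rot: [-1.207, 1.22, -1.226]
force: [-0.0, 0.2, -1.5]
width: 0.0286
```

Emit:
step_arm:
  delta_pos:
    - [0,0,0]
    - [0,0,0]
    - [0,0,0]
    - [0,0,0.01]
    - [0,0,0.03]
    - [0,0,0.06]
    - [0,0,0.1]
    - [0,0,0.14]
    - [0,0.04,0.17]
    - [0,0.09,0.17]
    - [0,0.13,0.17]
    - [0,0.13,0.17]
  rot:
    - [0,0,0]
    - [0,0,0]
    - [0,0,0]
    - [0,0,0]
    - [0,0,0]
    - [0,0,0]
    - [0,0,0]
    - [0,0,0]
    - [0,0,0]
    - [0,0,0]
    - [0,0,0]
    - [0,0,0]
  jaw: 0.042

```text
clock: 12.5
ee_pos: [0.4592, 0.0396, 0.2032]
ee_rot: [-1.208, 1.217, -1.223]
force: [-0.5, -0.6, 0.1]
width: 0.0422
```

Run:
```python
from h import *
pose(); im,d=cap('top','t5')
for c,z in blobs('top',im,d,(120,150,290,300)): print(cv2.boundingRect(c),z.round(3),np.round(rect('top',c,0.008),1))
W=cloud('top',d); s=W[225:290,300:350]; 
m=(s[...,2]>.058)&(s[...,2]<.09)&(s[...,0]<.575)&(s[...,1]>-.135)&(s[...,1]<-.05); print(s[m].round(3)[::4].tolist())
```

```text
pos [0.4592 0.0396 0.2032] yaw -90.8 tool y [-0.001 -0.006 -1.   ] w 0.0422 t 12.5 F [-0.5 -0.6  0.1]
(134, 271, 33, 15) [0.008 0.015] [419.7 398.5  91.4  38.7  88.4]
(184, 263, 27, 25) [0.035 0.042] [431.4 265.5  72.1  68.8 -88.6]
(185, 221, 30, 31) [0.008 0.014] [545.2 264.8  91.2  38.5  44.1]
(220, 212, 70, 88) [0.557 0.622] [493.4 103.7 252.9 196.7   1.4]
(238, 183, 28, 27) [0.018 0.026] [667.8 121.3 100.3  23.   46.1]
[[0.575, -0.098, 0.059], [0.57, -0.103, 0.07], [0.566, -0.095, 0.073], [0.568, -0.106, 0.067], [0.565, -0.098, 0.065], [0.565, -0.109, 0.068], [0.56, -0.101, 0.075], [0.559, -0.112, 0.079], [0.558, -0.098, 0.07], [0.558, -0.109, 0.072], [0.554, -0.093, 0.077], [0.554, -0.104, 0.076], [0.557, -0.115, 0.063], [0.551, -0.101, 0.078], [0.555, -0.112, 0.062], [0.549, -0.098, 0.072], [0.55, -0.11, 0.068], [0.547, -0.101, 0.072], [0.542, -0.093, 0.077], [0.544, -0.104, 0.073], [0.543, -0.093, 0.061], [0.542, -0.104, 0.066], [0.539, -0.096, 0.065], [0.538, -0.107, 0.07], [0.536, -0.099, 0.068], [0.536, -0.11, 0.069], [0.534, -0.104, 0.066], [0.531, -0.096, 0.061], [0.529, 
[... 211 characters left out ...]
, -0.103, 0.072], [0.466, -0.092, 0.067], [0.465, -0.103, 0.07], [0.462, -0.089, 0.072], [0.462, -0.1, 0.073], [0.459, -0.086, 0.075], [0.459, -0.097, 0.075], [0.458, -0.078, 0.058], [0.455, -0.092, 0.083], [0.457, -0.103, 0.069], [0.454, -0.092, 0.07], [0.455, -0.103, 0.065], [0.451, -0.084, 0.071], [0.451, -0.095, 0.069], [0.45, -0.078, 0.059], [0.447, -0.095, 0.078], [0.446, -0.09, 0.07], [0.446, -0.101, 0.069], [0.443, -0.09, 0.066], [0.443, -0.101, 0.072], [0.44, -0.092, 0.071], [0.438, -0.084, 0.064], [0.439, -0.095, 0.059], [0.436, -0.09, 0.063], [0.435, -0.101, 0.066], [0.433, -0.095, 0.06], [0.418, -0.054, 0.063], [0.419, -0.082, 0.059], [0.417, -0.132, 0.062], [0.414, -0.11, 0.06]]
```

The castor stands at (0.456,-0.095). Next is the hinge at (0.545,0.265).

Emit:
step_arm:
  delta_pos:
    - [0.02,0.04,0]
    - [0.035,0.08,0]
    - [0.05,0.12,0]
    - [0.065,0.16,0]
    - [0.08,0.2,0]
    - [0.086,0.225,0]
    - [0.086,0.225,-0.04]
    - [0.086,0.225,-0.08]
    - [0.086,0.225,-0.1]
    - [0.086,0.225,-0.11]
    - [0.086,0.225,-0.11]
    - [0.086,0.225,-0.11]
  rot:
    - [0,0,8]
    - [0,0,16]
    - [0,0,24]
    - [0,0,32]
    - [0,0,40]
    - [0,0,45]
    - [0,0,45]
    - [0,0,45]
    - [0,0,45]
    - [0,0,45]
    - [0,0,45]
    - [0,0,45]
  jaw: 0.06

```text
clock: 13.75
ee_pos: [0.5462, 0.2626, 0.0942]
ee_rot: [-1.481, 0.62, -0.631]
force: [0.5, 0.2, -0.2]
width: 0.0602
```

Run:
```python
from h import *
pose(); im,d=cap('scene','s6'); W=cloud('scene',d)
for c,z in blobs('scene',im,d,(180,290,360,480)): print(cv2.boundingRect(c),z.round(3),np.round(rect('scene',c,0.008),1))
```

```text
pos [0.5462 0.2626 0.0942] yaw -45.8 tool y [ 0.006 -0.005 -1.   ] w 0.0602 t 13.75 F [ 0.5  0.2 -0.2]
(304, 410, 30, 48) [0.009 0.014] [423.  397.9  91.5  37.4  88. ]
(312, 350, 33, 41) [0.036 0.041] [433.8 257.1  83.6  71.6 -87.1]
(229, 290, 94, 87) [0.223 0.389] [562.5 152.8 231.2 214.6 -49. ]
```

Emit:
step_arm:
  delta_pos:
    - [0,0.002,-0.03]
    - [0,0.002,-0.055]
    - [0,0.002,-0.075]
    - [0,0.002,-0.085]
    - [0,0.002,-0.091]
    - [0,0.002,-0.091]
  rot:
    - [0,0,0]
    - [0,0,0]
    - [0,0,0]
    - [0,0,0]
    - [0,0,0]
    - [0,0,0]

```text
clock: 14.4
ee_pos: [0.5465, 0.2648, 0.0038]
ee_rot: [-1.48, 0.619, -0.631]
force: [-0.8, -0.6, 0.3]
width: 0.0601
```

Emit:
step_arm:
  delta_pos:
    - [0,0,0]
    - [0,0,0]
    - [0,0,0]
    - [0,0,0]
    - [0,0,0]
    - [0,0,0.01]
    - [0,0,0.03]
    - [0,0,0.06]
    - [0,0,0.1]
    - [0,0,0.14]
    - [0,0,0.15]
    - [0,0,0.15]
  rot:
    - [0,0,0]
    - [0,0,0]
    - [0,0,0]
    - [0,0,0]
    - [0,0,0]
    - [0,0,0]
    - [0,0,0]
    - [0,0,0]
    - [0,0,0]
    - [0,0,0]
    - [0,0,0]
    - [0,0,0]
  jaw: 0.0

```text
clock: 15.6
ee_pos: [0.5471, 0.2651, 0.1556]
ee_rot: [-1.478, 0.617, -0.633]
force: [0.5, -0.3, -0.7]
width: 0.0372
```

Run:
```python
from h import *
pose()
```

```text
pos [0.5471 0.2651 0.1556] yaw -45.8 tool y [ 0.009 -0.003 -1.   ] w 0.0372 t 15.6 F [ 0.5 -0.3 -0.7]
```

Emit:
step_arm:
  delta_pos:
    - [0,-0.03,0.01]
    - [-0.01,-0.07,0.02]
    - [-0.015,-0.11,0.02]
    - [-0.02,-0.15,0.02]
    - [-0.025,-0.195,0.02]
    - [-0.03,-0.24,0.02]
    - [-0.03,-0.285,0.02]
    - [-0.035,-0.33,0.02]
    - [-0.037,-0.375,0.02]
    - [-0.037,-0.42,0.02]
    - [-0.037,-0.445,0.02]
    - [-0.037,-0.458,0.02]
  rot:
    - [0,0,-4]
    - [0,0,-8]
    - [0,0,-12]
    - [0,0,-16]
    - [0,0,-20]
    - [0,0,-24]
    - [0,0,-28]
    - [0,0,-32]
    - [0,0,-36]
    - [0,0,-40]
    - [0,0,-45]
    - [0,0,-45]

```text
clock: 16.8
ee_pos: [0.509, -0.1946, 0.1737]
ee_rot: [-1.205, 1.217, -1.229]
force: [0.3, 0.0, -1.3]
width: 0.037
```

Emit:
step_arm:
  delta_pos:
    - [0,0,-0.03]
    - [0,0,-0.06]
    - [0,0,-0.08]
    - [0,0,-0.1]
    - [0,0,-0.11]
    - [0,0,-0.11]
  rot:
    - [0,0,0]
    - [0,0,0]
    - [0,0,0]
    - [0,0,0]
    - [0,0,0]
    - [0,0,0]

```text
clock: 17.4
ee_pos: [0.5081, -0.1935, 0.062]
ee_rot: [-1.207, 1.219, -1.225]
force: [0.2, -0.5, -0.7]
width: 0.0371
```

Run:
```python
from h import *
pose(); im,d=cap('scene','s7'); a=cv2.imread('pics/s7.png'); cv2.imwrite('pics/s7c.png',cv2.resize(a[110:310,250:430],None,fx=3,fy=3))
```

```text
pos [ 0.5081 -0.1935  0.062 ] yaw -90.9 tool y [-0.002 -0.006 -1.   ] w 0.0371 t 17.4 F [ 0.2 -0.5 -0.7]
```

View pics/s7c.png

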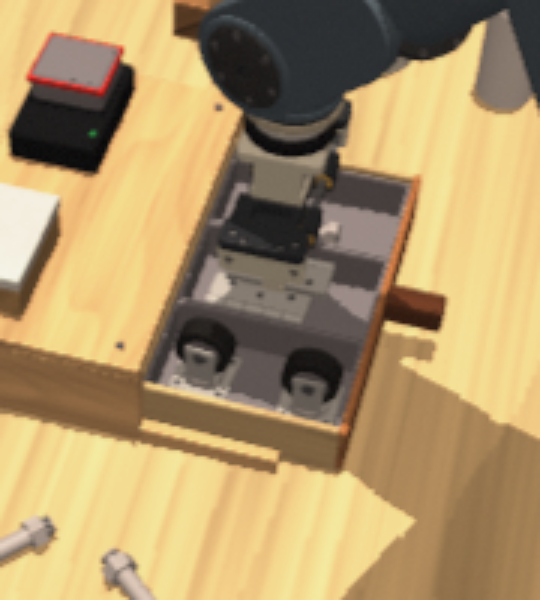

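Both castors stand side by side along x, and the hinge is hanging over the hinge box. I'll lower and release.

Emit:
step_arm:
  delta_pos:
    - [0,0,-0.015]
    - [0,0,-0.025]
    - [0,0,-0.032]
    - [0,0,-0.036]
    - [0,0,-0.036]
  rot:
    - [0,0,0]
    - [0,0,0]
    - [0,0,0]
    - [0,0,0]
    - [0,0,0]

```text
clock: 17.95
ee_pos: [0.5085, -0.1939, 0.0267]
ee_rot: [-1.207, 1.218, -1.226]
force: [-0.7, 0.0, -0.7]
width: 0.0368
```

Emit:
step_arm:
  delta_pos:
    - [0,0,0]
    - [0,0,0]
    - [0,0,0]
    - [0,0,0.01]
    - [0,0,0.03]
    - [0,0,0.06]
    - [0,0,0.1]
    - [0,0,0.14]
    - [0,0.04,0.17]
    - [0,0.09,0.17]
    - [0,0.14,0.17]
    - [0,0.18,0.17]
  rot:
    - [0,0,0]
    - [0,0,0]
    - [0,0,0]
    - [0,0,0]
    - [0,0,0]
    - [0,0,0]
    - [0,0,0]
    - [0,0,0]
    - [0,0,0]
    - [0,0,0]
    - [0,0,0]
    - [0,0,0]
  jaw: 0.045

```text
clock: 19.15
ee_pos: [0.5082, -0.0117, 0.198]
ee_rot: [-1.206, 1.217, -1.226]
force: [1.6, -0.1, 0.7]
width: 0.045
```

Run:
```python
from h import *
pose(); im,d=cap('top','t8')
for c,z in blobs('top',im,d,(120,150,290,300)): print(cv2.boundingRect(c),z.round(3),np.round(rect('top',c,0.008),1))
```

```text
pos [ 0.5082 -0.0117  0.198 ] yaw -90.9 tool y [ 0.001 -0.007 -1.   ] w 0.045 t 19.15 F [ 1.6 -0.1  0.7]
(134, 271, 33, 15) [0.008 0.015] [419.7 398.5  91.4  38.7  88.4]
(186, 263, 25, 21) [0.035 0.042] [436.3 263.1  68.5  57.4 -86.1]
(229, 183, 61, 117) [0.584 0.652] [537.6  90.4 340.6 169.8   1.4]
```

Emit:
step_arm:
  delta_pos:
    - [-0.01,0.03,0]
    - [-0.02,0.065,0]
    - [-0.03,0.1,0]
    - [-0.04,0.14,0]
    - [-0.05,0.18,0]
    - [-0.06,0.22,0]
    - [-0.065,0.26,0]
    - [-0.07,0.3,0]
    - [-0.075,0.34,0]
    - [-0.08,0.38,0]
    - [-0.087,0.41,-0.01]
    - [-0.087,0.41,-0.03]
  rot:
    - [0,0,8]
    - [0,0,16]
    - [0,0,24]
    - [0,0,32]
    - [0,0,40]
    - [0,0,48]
    - [0,0,56]
    - [0,0,64]
    - [0,0,72]
    - [0,0,80]
    - [0,0,88]
    - [0,0,89]
  jaw: 0.06

```text
clock: 20.4
ee_pos: [0.4205, 0.4059, 0.1694]
ee_rot: [-1.567, 0.012, -0.024]
force: [-0.1, 0.0, -0.4]
width: 0.0601
```

Run:
```python
from h import *
pose(); im,d=cap('scene','s9')
for c,z in blobs('scene',im,d,(180,260,360,480)): print(cv2.boundingRect(c),z.round(3),np.round(rect('scene',c,0.008),1))
im,d=cap('top','t9')
for c,z in blobs('top',im,d,(120,150,290,300)): print(cv2.boundingRect(c),z.round(3),np.round(rect('top',c,0.008),1))
a=cv2.imread('pics/t9.png'); cv2.imwrite('pics/t9c.png',cv2.resize(a[200:310,290:430],None,fx=4,fy=4))
```

```text
pos [0.4205 0.4059 0.1694] yaw -1.3 tool y [ 0.008  0.003 -1.   ] w 0.0601 t 20.4 F [-0.1  0.  -0.4]
(305, 410, 28, 48) [0.01  0.014] [422.6 397.9  91.4  36.8  88.3]
(229, 282, 39, 25) [0.02  0.026] [671.1 115.3 101.5  26.4  46.5]
(262, 260, 98, 157) [0.476 0.511] [494.1 168.  404.7 211.1 -78.3]
(184, 264, 26, 25) [0.036 0.042] [428.5 266.8  69.5  68.8 -88.6]
(120, 227, 47, 73) [0.477 0.596] [465.1 422.7 213.3 130.7   5.1]
(231, 225, 28, 29) [0.019 0.027] [541.4 133.4  98.4  25.1 -40.9]
(238, 183, 28, 26) [0.018 0.026] [667.9 121.3 100.2  23.   46.1]
```

View pics/t9c.png

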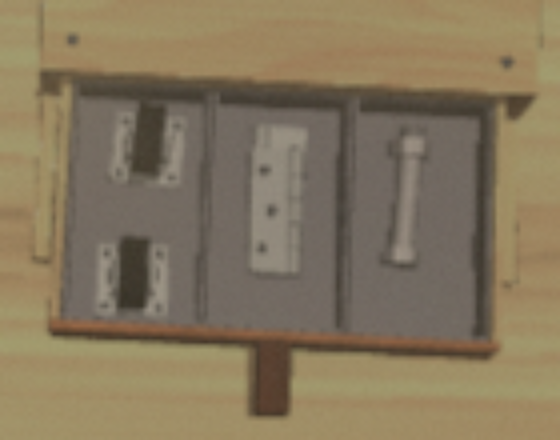

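The castors stand at crop (147,140) and (133,272), the hinge is stacked on hinge_0 at (278,200), and the bolt is at (405,195). Next I'll descend on the second hinge.

Emit:
step_arm:
  delta_pos:
    - [0.001,-0.008,-0.04]
    - [0.001,-0.008,-0.08]
    - [0.001,-0.008,-0.11]
    - [0.001,-0.008,-0.135]
    - [0.001,-0.008,-0.15]
    - [0.001,-0.008,-0.16]
    - [0.001,-0.008,-0.166]
    - [0.001,-0.008,-0.166]
  rot:
    - [0,0,0]
    - [0,0,0]
    - [0,0,0]
    - [0,0,0]
    - [0,0,0]
    - [0,0,0]
    - [0,0,0]
    - [0,0,0]

```text
clock: 21.3
ee_pos: [0.4212, 0.3944, 0.0009]
ee_rot: [-1.572, 0.021, -0.026]
force: [0.6, -0.2, 0.9]
width: 0.06
```

Emit:
step_arm:
  delta_pos:
    - [0,0,0]
    - [0,0,0]
    - [0,0,0]
    - [0,0,0]
    - [0,0,0]
    - [0,0,0.01]
    - [0,0,0.03]
    - [0,0,0.06]
    - [0,0,0.1]
    - [0,0,0.14]
    - [0,0,0.15]
    - [0,0,0.15]
  rot:
    - [0,0,0]
    - [0,0,0]
    - [0,0,0]
    - [0,0,0]
    - [0,0,0]
    - [0,0,0]
    - [0,0,0]
    - [0,0,0]
    - [0,0,0]
    - [0,0,0]
    - [0,0,0]
    - [0,0,0]
  jaw: 0.0

```text
clock: 22.5
ee_pos: [0.4215, 0.3948, 0.1526]
ee_rot: [-1.57, 0.019, -0.028]
force: [0.2, 0.6, -2.3]
width: 0.0372
```

Run:
```python
from h import *
pose()
```

```text
pos [0.4215 0.3948 0.1526] yaw -1.7 tool y [ 0.005  0.001 -1.   ] w 0.0372 t 22.5 F [ 0.2  0.6 -2.3]
```

Emit:
step_arm:
  delta_pos:
    - [0.005,-0.03,0.02]
    - [0.01,-0.07,0.03]
    - [0.02,-0.11,0.03]
    - [0.03,-0.15,0.03]
    - [0.04,-0.195,0.03]
    - [0.05,-0.24,0.03]
    - [0.06,-0.285,0.03]
    - [0.065,-0.33,0.03]
    - [0.07,-0.375,0.03]
    - [0.075,-0.42,0.03]
    - [0.08,-0.465,0.03]
    - [0.08,-0.5,0.03]
  rot:
    - [0,0,-7]
    - [0,0,-14]
    - [0,0,-21]
    - [0,0,-28]
    - [0,0,-36]
    - [0,0,-44]
    - [0,0,-52]
    - [0,0,-60]
    - [0,0,-68]
    - [0,0,-76]
    - [0,0,-83]
    - [0,0,-89]

```text
clock: 23.7
ee_pos: [0.5008, -0.1074, 0.1807]
ee_rot: [-1.205, 1.222, -1.225]
force: [1.0, -0.2, -1.0]
width: 0.0374
```

Emit:
step_arm:
  delta_pos:
    - [0,-0.03,0]
    - [0,-0.06,0]
    - [0,-0.08,0]
    - [0,-0.083,-0.03]
    - [0,-0.083,-0.07]
    - [0,-0.083,-0.1]
    - [0,-0.083,-0.11]
    - [0,-0.083,-0.11]
  rot:
    - [0,0,0]
    - [0,0,0]
    - [0,0,0]
    - [0,0,0]
    - [0,0,0]
    - [0,0,0]
    - [0,0,0]
    - [0,0,0]

```text
clock: 24.5
ee_pos: [0.4996, -0.1898, 0.0689]
ee_rot: [-1.207, 1.226, -1.222]
force: [-1.0, 0.4, -0.8]
width: 0.0376
```

Emit:
step_arm:
  delta_pos:
    - [0,-0.003,-0.015]
    - [0,-0.003,-0.025]
    - [0,-0.003,-0.031]
    - [0,-0.003,-0.032]
  rot:
    - [0,0,0]
    - [0,0,0]
    - [0,0,0]
    - [0,0,0]

```text
clock: 24.9
ee_pos: [0.4994, -0.1927, 0.0364]
ee_rot: [-1.207, 1.226, -1.222]
force: [-0.4, 0.2, -0.5]
width: 0.0373
```

Emit:
step_arm:
  delta_pos:
    - [0,0,0]
    - [0,0,0]
    - [0,0,0]
    - [0,0,0.01]
    - [0,0,0.03]
    - [0,0,0.06]
    - [0,0,0.1]
    - [0,0,0.14]
    - [0,0.04,0.16]
    - [0,0.09,0.16]
    - [0.0,0.14,0.16]
    - [0.0,0.18,0.16]
  rot:
    - [0,0,0]
    - [0,0,0]
    - [0,0,0]
    - [0,0,0]
    - [0,0,0]
    - [0,0,0]
    - [0,0,0]
    - [0,0,0]
    - [0,0,0]
    - [0,0,0]
    - [0,0,0]
    - [0,0,0]
  jaw: 0.045

```text
clock: 26.1
ee_pos: [0.499, -0.0105, 0.1976]
ee_rot: [-1.206, 1.225, -1.222]
force: [0.8, -0.7, 0.1]
width: 0.0453
```

Run:
```python
from h import *
pose(); im,d=cap('scene','s10')
for c,z in blobs('scene',im,d,(180,260,360,480)): print(cv2.boundingRect(c),z.round(3),np.round(rect('scene',c,0.008),1))
```

```text
pos [ 0.499  -0.0105  0.1976] yaw -91.0 tool y [-0.005 -0.003 -1.   ] w 0.0453 t 26.1 F [ 0.8 -0.7  0.1]
(312, 350, 33, 41) [0.036 0.041] [433.9 257.   82.2  71.3 -88.5]
(285, 293, 29, 35) [0.02  0.026] [543.8 128.6 106.2  25.6 -40.2]
(229, 282, 39, 25) [0.02  0.026] [671.1 115.3 101.5  26.4  46.5]
```

Emit:
step_arm:
  delta_pos:
    - [0.025,0.03,0]
    - [0.055,0.05,0]
    - [0.085,0.07,0]
    - [0.115,0.09,0]
    - [0.145,0.11,0]
    - [0.169,0.13,0]
    - [0.169,0.13,-0.04]
    - [0.169,0.13,-0.08]
    - [0.169,0.13,-0.11]
    - [0.169,0.13,-0.13]
    - [0.169,0.13,-0.135]
    - [0.169,0.13,-0.135]
  rot:
    - [0,0,8]
    - [0,0,16]
    - [0,0,24]
    - [0,0,32]
    - [0,0,40]
    - [0,0,47.5]
    - [0,0,47.5]
    - [0,0,47.5]
    - [0,0,47.5]
    - [0,0,47.5]
    - [0,0,47.5]
    - [0,0,47.5]
  jaw: 0.05

```text
clock: 27.35
ee_pos: [0.6678, 0.1234, 0.0629]
ee_rot: [-1.494, 0.594, -0.592]
force: [-0.3, -0.3, 0.2]
width: 0.0501
```

Emit:
step_arm:
  delta_pos:
    - [0,0,-0.01]
    - [0,0,-0.01]
  rot:
    - [0,0,0]
    - [0,0,0]

```text
clock: 27.55
ee_pos: [0.6678, 0.1234, 0.053]
ee_rot: [-1.494, 0.594, -0.592]
force: [-0.1, 0.2, -1.2]
width: 0.0502
```

Run:
```python
from h import *
pose(); im,d=cap('scene','s11')
a=cv2.imread('pics/s11.png'); cv2.imwrite('pics/s11c.png',cv2.resize(a[140:340,180:400],None,fx=3,fy=3))
```

```text
pos [0.6678 0.1234 0.053 ] yaw -43.4 tool y [-0.003 -0.005 -1.   ] w 0.0502 t 27.55 F [-0.1  0.2 -1.2]
```

View pics/s11c.png

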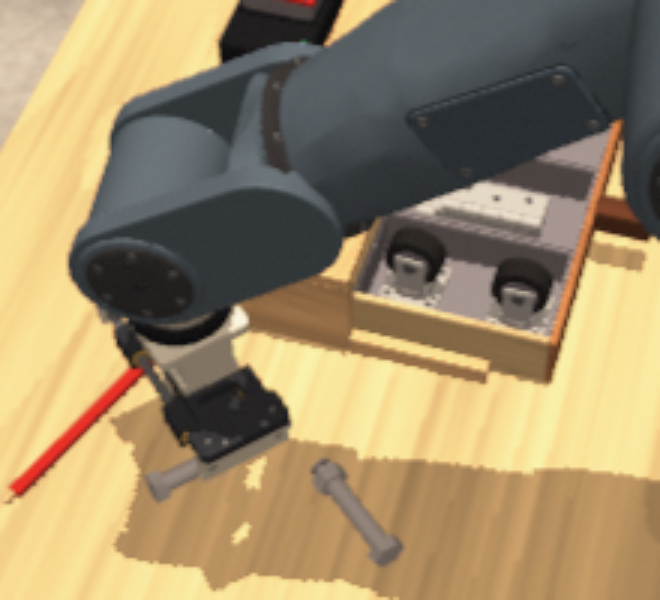

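The jaws straddle the bolt at crop (195,475). I'll go down and grip it.

Emit:
step_arm:
  delta_pos:
    - [0.001,-0.003,-0.02]
    - [0.001,-0.003,-0.035]
    - [0.001,-0.003,-0.045]
    - [0.001,-0.003,-0.049]
    - [0.001,-0.003,-0.049]
  rot:
    - [0,0,0]
    - [0,0,0]
    - [0,0,0]
    - [0,0,0]
    - [0,0,0]

```text
clock: 28.1
ee_pos: [0.6687, 0.1205, 0.0038]
ee_rot: [-1.494, 0.594, -0.592]
force: [1.1, -0.5, -0.4]
width: 0.0504
```

Emit:
step_arm:
  delta_pos:
    - [0,0,0]
    - [0,0,0]
    - [0,0,0]
    - [0,0,0]
    - [0,0,0]
    - [0,0,0.01]
    - [0,0,0.03]
    - [0,0,0.06]
    - [0,0,0.1]
    - [0,0,0.15]
    - [0,0,0.19]
    - [0,0,0.19]
  rot:
    - [0,0,0]
    - [0,0,0]
    - [0,0,0]
    - [0,0,0]
    - [0,0,0]
    - [0,0,0]
    - [0,0,0]
    - [0,0,0]
    - [0,0,0]
    - [0,0,0]
    - [0,0,0]
    - [0,0,0]
  jaw: 0.0

```text
clock: 29.3
ee_pos: [0.671, 0.1209, 0.2012]
ee_rot: [-1.489, 0.587, -0.599]
force: [0.6, -0.3, -1.6]
width: 0.0153
```

Run:
```python
from h import *
pose()
```

```text
pos [0.671  0.1209 0.2012] yaw -43.4 tool y [ 0.007 -0.004 -1.   ] w 0.0153 t 29.3 F [ 0.6 -0.3 -1.6]
```

Emit:
step_arm:
  delta_pos:
    - [-0.03,-0.01,0]
    - [-0.06,-0.03,0]
    - [-0.1,-0.05,0]
    - [-0.13,-0.09,0]
    - [-0.15,-0.13,0]
    - [-0.166,-0.17,0]
    - [-0.166,-0.215,0]
    - [-0.166,-0.26,0]
    - [-0.166,-0.305,0]
    - [-0.166,-0.35,0]
    - [-0.166,-0.39,0]
    - [-0.166,-0.42,0]
  rot:
    - [0,0,-3]
    - [0,0,-7]
    - [0,0,-11]
    - [0,0,-15]
    - [0,0,-19]
    - [0,0,-23]
    - [0,0,-27]
    - [0,0,-31]
    - [0,0,-35]
    - [0,0,-39]
    - [0,0,-43]
    - [0,0,-47.5]

```text
clock: 30.5
ee_pos: [0.5042, -0.3012, 0.2006]
ee_rot: [-1.204, 1.22, -1.23]
force: [0.2, 1.0, -2.5]
width: 0.015
```

Emit:
step_arm:
  delta_pos:
    - [0,-0.002,-0.04]
    - [0,-0.002,-0.08]
    - [0,-0.002,-0.11]
    - [0,-0.002,-0.13]
    - [0,-0.002,-0.135]
    - [0,-0.002,-0.135]
  rot:
    - [0,0,0]
    - [0,0,0]
    - [0,0,0]
    - [0,0,0]
    - [0,0,0]
    - [0,0,0]

```text
clock: 31.1
ee_pos: [0.5039, -0.303, 0.0652]
ee_rot: [-1.204, 1.222, -1.229]
force: [-0.2, 0.0, -1.5]
width: 0.0152
```

Run:
```python
from h import *
pose(); im,d=cap('scene','s12')
a=cv2.imread('pics/s12.png'); cv2.imwrite('pics/s12c.png',cv2.resize(a[120:280,270:430],None,fx=4,fy=4))
```

```text
pos [ 0.5039 -0.303   0.0652] yaw -91.2 tool y [-0.    -0.006 -1.   ] w 0.0152 t 31.1 F [-0.2  0.  -1.5]
```

View pics/s12c.png

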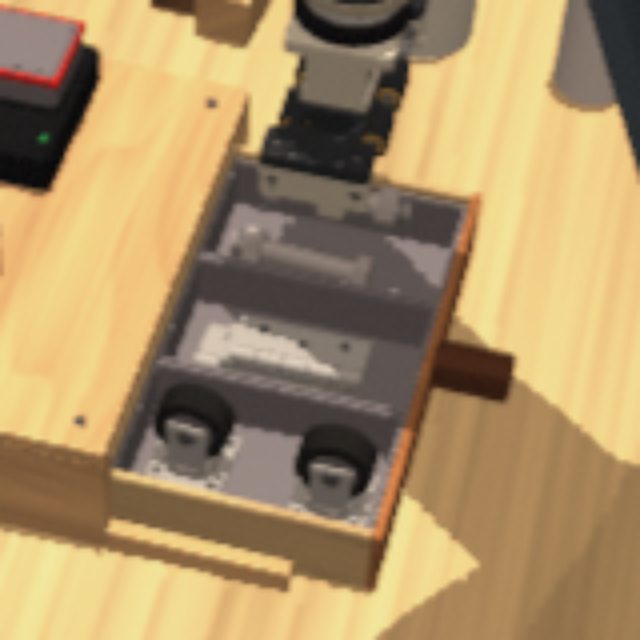

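Emit:
step_arm:
  delta_pos:
    - [0,0,-0.015]
    - [0,0,-0.025]
    - [0,0,-0.031]
    - [0,0,-0.031]
  rot:
    - [0,0,0]
    - [0,0,0]
    - [0,0,0]
    - [0,0,0]

```text
clock: 31.55
ee_pos: [0.5041, -0.3031, 0.0344]
ee_rot: [-1.204, 1.221, -1.229]
force: [-1.3, -0.0, -0.3]
width: 0.0156
```

Emit:
step_arm:
  delta_pos:
    - [0,0,0]
    - [0,0,0]
    - [0,0,0]
    - [0,0,0]
    - [0,0,0.03]
    - [0,0,0.06]
    - [0,0,0.1]
    - [0,0,0.14]
    - [0,0.04,0.16]
    - [0,0.09,0.16]
    - [0.0,0.14,0.16]
    - [0.0,0.19,0.16]
  rot:
    - [0,0,0]
    - [0,0,0]
    - [0,0,0]
    - [0,0,0]
    - [0,0,0]
    - [0,0,0]
    - [0,0,0]
    - [0,0,0]
    - [0,0,0]
    - [0,0,0]
    - [0,0,0]
    - [0,0,0]
  jaw: 0.023

```text
clock: 32.75
ee_pos: [0.5038, -0.1114, 0.1949]
ee_rot: [-1.203, 1.221, -1.23]
force: [0.3, 0.4, 0.2]
width: 0.023
```

Run:
```python
from h import *
pose(); im,d=cap('scene','s13')
for c,z in blobs('scene',im,d,(180,260,360,480)): print(cv2.boundingRect(c),z.round(3),np.round(rect('scene',c,0.012),1))
```

```text
pos [ 0.5038 -0.1114  0.1949] yaw -91.2 tool y [ 0.001 -0.007 -1.   ] w 0.023 t 32.75 F [0.3 0.4 0.2]
(312, 350, 32, 41) [0.036 0.041] [433.9 259.   82.8  70.2 -87.6]
(284, 293, 30, 35) [0.02  0.027] [542.7 131.1 106.7  25.5 -40.2]
```

Emit:
step_arm:
  delta_pos:
    - [0.005,0.04,0]
    - [0.01,0.08,0]
    - [0.02,0.12,0]
    - [0.03,0.16,0]
    - [0.035,0.2,0]
    - [0.037,0.23,0]
    - [0.037,0.2435,-0.02]
    - [0.037,0.2435,-0.06]
    - [0.037,0.2435,-0.1]
    - [0.037,0.2435,-0.12]
    - [0.037,0.2435,-0.13]
    - [0.037,0.2435,-0.13]
  rot:
    - [0,0,-6]
    - [0,0,-12]
    - [0,0,-18]
    - [0,0,-25]
    - [0,0,-32]
    - [0,0,-39]
    - [0,0,-39]
    - [0,0,-39]
    - [0,0,-39]
    - [0,0,-39]
    - [0,0,-39]
    - [0,0,-39]
  jaw: 0.05

```text
clock: 34.0
ee_pos: [0.54, 0.1379, 0.064]
ee_rot: [-0.799, 1.703, -1.706]
force: [0.2, 0.8, -0.1]
width: 0.0503
```

Run:
```python
from h import *
pose(); im,d=cap('scene','s14')
a=cv2.imread('pics/s14.png'); cv2.imwrite('pics/s14c.png',cv2.resize(a[120:400,170:410],None,fx=2.1,fy=2.1))
```

```text
pos [0.54   0.1379 0.064 ] yaw -130.0 tool y [-0.004 -0.004 -1.   ] w 0.0503 t 34.0 F [ 0.2  0.8 -0.1]
```

View pics/s14c.png

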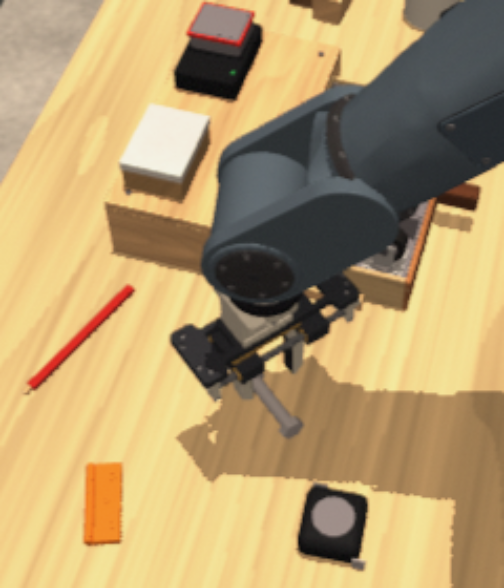

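The jaws straddle the last bolt, whose lower end is at crop (290,427). I'll go down.

Emit:
step_arm:
  delta_pos:
    - [0.001,-0.006,-0.02]
    - [0.001,-0.006,-0.04]
    - [0.001,-0.006,-0.053]
    - [0.001,-0.006,-0.06]
    - [0.001,-0.006,-0.06]
  rot:
    - [0,0,0]
    - [0,0,0]
    - [0,0,0]
    - [0,0,0]
    - [0,0,0]

```text
clock: 34.55
ee_pos: [0.5417, 0.132, 0.0051]
ee_rot: [-0.797, 1.702, -1.705]
force: [-0.4, 0.4, 1.4]
width: 0.0501
```

Emit:
step_arm:
  delta_pos:
    - [0,0,0]
    - [0,0,0]
    - [0,0,0]
    - [0,0,0]
    - [0,0,0]
    - [0,0,0.01]
    - [0,0,0.03]
    - [0,0,0.06]
    - [0,0,0.1]
    - [0,0,0.15]
    - [0,0,0.19]
    - [0,0,0.19]
  rot:
    - [0,0,0]
    - [0,0,0]
    - [0,0,0]
    - [0,0,0]
    - [0,0,0]
    - [0,0,0]
    - [0,0,0]
    - [0,0,0]
    - [0,0,0]
    - [0,0,0]
    - [0,0,0]
    - [0,0,0]
  jaw: 0.0

```text
clock: 35.75
ee_pos: [0.544, 0.1325, 0.2012]
ee_rot: [-0.788, 1.697, -1.705]
force: [1.6, -0.8, -2.0]
width: 0.0149
```

Run:
```python
from h import *
pose()
```

```text
pos [0.544  0.1325 0.2012] yaw -130.0 tool y [ 0.007 -0.002 -1.   ] w 0.0149 t 35.75 F [ 1.6 -0.8 -2. ]
```

Run:
```python
from h import *
im,d=cap('top','t15'); W=cloud('top',d)
s=W.reshape(-1,3); hsv=cv2.cvtColor(im,cv2.COLOR_RGB2HSV)[...,2].reshape(-1)
m=(s[:,0]>.425)&(s[:,0]<.57)&(s[:,1]<-.25)&(s[:,1]>-.33)&(s[:,2]<.2)
s=s[m]
for x in np.arange(.43,.57,.02):
    print(round(x,2),[int(1000*np.median(t)) if len(t) else None for t in [s[(abs(s[:,0]-x)<.01)&(abs(s[:,1]-y)<.004),2] for y in np.arange(-.326,-.25,.008)]])
```

```text
0.43 [7, 7, 7, 7, 4, 8, 7, 6, 6, 6]
0.45 [8, 6, 10, 8, 5, 8, 9, 6, 8, 7]
0.47 [9, 30, 31, 28, 19, 15, 16, 8, 9, 9]
0.49 [6, 7, 34, 31, 22, 24, 21, 6, 7, 8]
0.51 [10, 8, 40, 40, 25, 26, 12, 7, 6, 8]
0.53 [6, 7, 45, 46, 40, 26, 6, 8, 7, 8]
0.55 [7, 10, 10, 31, 39, 28, 14, 7, 6, 9]
```

Emit:
step_arm:
  delta_pos:
    - [-0.005,-0.03,0]
    - [-0.01,-0.07,0]
    - [-0.02,-0.11,0]
    - [-0.03,-0.15,0]
    - [-0.035,-0.19,0]
    - [-0.04,-0.23,0]
    - [-0.042,-0.27,0]
    - [-0.042,-0.31,0]
    - [-0.042,-0.345,0]
    - [-0.042,-0.38,0]
    - [-0.042,-0.4,0]
    - [-0.042,-0.408,0]
  rot:
    - [0,0,3]
    - [0,0,7]
    - [0,0,11]
    - [0,0,15]
    - [0,0,19]
    - [0,0,23]
    - [0,0,27]
    - [0,0,31]
    - [0,0,35]
    - [0,0,39]
    - [0,0,39]
    - [0,0,39]

```text
clock: 37.0
ee_pos: [0.4996, -0.277, 0.1962]
ee_rot: [-1.198, 1.224, -1.224]
force: [-0.2, -0.1, -2.0]
width: 0.0145
```

Emit:
step_arm:
  delta_pos:
    - [-0.008,0.003,-0.04]
    - [-0.008,0.003,-0.08]
    - [-0.008,0.003,-0.11]
    - [-0.008,0.003,-0.13]
    - [-0.008,0.003,-0.145]
    - [-0.008,0.003,-0.154]
    - [-0.008,0.003,-0.157]
    - [-0.008,0.003,-0.157]
  rot:
    - [0,0,0]
    - [0,0,0]
    - [0,0,0]
    - [0,0,0]
    - [0,0,0]
    - [0,0,0]
    - [0,0,0]
    - [0,0,0]

```text
clock: 37.8
ee_pos: [0.4918, -0.2739, 0.0394]
ee_rot: [-1.198, 1.223, -1.224]
force: [0.4, -0.5, -1.1]
width: 0.0151
```

Emit:
step_arm:
  delta_pos:
    - [0,0,0]
    - [0,0,0]
    - [0,0,0]
    - [0,0,0]
    - [0,0,0.03]
    - [0,0,0.06]
    - [0,0,0.1]
    - [0,0,0.14]
    - [0,0.04,0.16]
    - [0,0.08,0.16]
    - [-0.03,0.12,0.16]
    - [-0.06,0.16,0.16]
  rot:
    - [0,0,0]
    - [0,0,0]
    - [0,0,0]
    - [0,0,0]
    - [0,0,0]
    - [0,0,0]
    - [0,0,0]
    - [0,0,0]
    - [0,0,0]
    - [0,0,0]
    - [0,0,0]
    - [0,0,0]
  jaw: 0.021

```text
clock: 39.0
ee_pos: [0.4309, -0.1126, 0.1994]
ee_rot: [-1.198, 1.223, -1.224]
force: [-0.0, -0.1, 1.5]
width: 0.0211
```

Emit:
step_arm:
  delta_pos:
    - [-0.03,0.04,0]
    - [-0.06,0.08,0]
    - [-0.1,0.12,0]
    - [-0.13,0.16,0]
    - [-0.13,0.18,0]
  rot:
    - [0,0,0]
    - [0,0,0]
    - [0,0,0]
    - [0,0,0]
    - [0,0,0]

```text
clock: 39.5
ee_pos: [0.298, 0.0688, 0.1995]
ee_rot: [-1.198, 1.223, -1.224]
force: [-0.1, 0.1, 1.4]
width: 0.021
```

Run:
```python
from h import *
pose(); im,d=cap('top','t16'); cap('scene','s16')
a=cv2.imread('pics/t16.png')[150:330,110:440]; b=cv2.imread('pics/s16.png')[110:290,260:430]
a=cv2.resize(a,None,fx=1.7,fy=1.7*1.0); b=cv2.resize(b,(289*1,306))
t=cv2.imread('pics/t16.png')[205:300,295:430]; t=cv2.resize(t,None,fx=2.6,fy=2.6)
c=np.zeros((306+t.shape[0],a.shape[1],3),np.uint8); c[:306]=a; c[306:,:t.shape[1]]=t; w=c.shape[1]-t.shape[1]; b=cv2.resize(b,(w,t.shape[0])); c[306:,t.shape[1]:]=b
print(c.shape); cv2.imwrite('pics/m16.png',c)
```

```text
pos [0.298  0.0688 0.1995] yaw -91.1 tool y [ 0.002  0.001 -1.   ] w 0.021 t 39.5 F [-0.1  0.1  1.4]
(553, 561, 3)
```

View pics/m16.png

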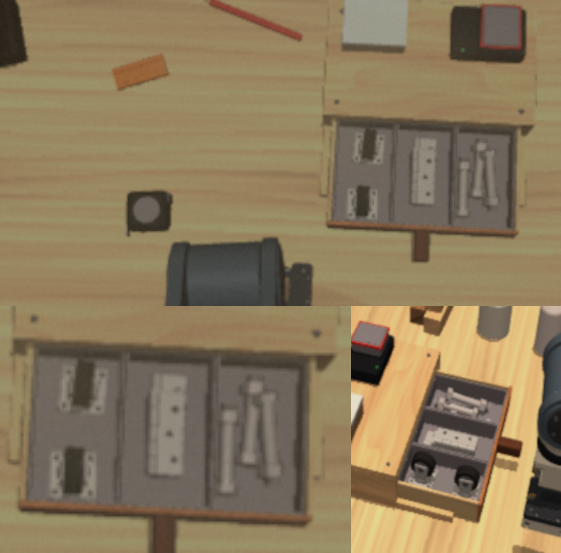

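All five are in the right boxes: two castors standing, three hinges stacked and three bolts. The tape at (149,210) and the orange piece at (140,72) haven't moved. Now I'll grip the pull again.

Emit:
step_arm:
  delta_pos:
    - [0.01,-0.04,0]
    - [0.03,-0.08,0]
    - [0.045,-0.12,0]
    - [0.06,-0.16,0]
    - [0.075,-0.2,0]
    - [0.085,-0.24,0]
    - [0.085,-0.259,-0.02]
    - [0.085,-0.259,-0.05]
    - [0.085,-0.259,-0.08]
    - [0.085,-0.259,-0.1]
    - [0.085,-0.259,-0.1]
  rot:
    - [0,0,0]
    - [0,0,0]
    - [0,0,0]
    - [0,0,0]
    - [0,0,0]
    - [0,0,0]
    - [0,0,0]
    - [0,0,0]
    - [0,0,0]
    - [0,0,0]
    - [0,0,0]
  jaw: 0.06

```text
clock: 40.7
ee_pos: [0.3837, -0.1898, 0.0979]
ee_rot: [-1.199, 1.224, -1.219]
force: [-0.5, -0.8, 1.7]
width: 0.0601
```

Emit:
step_arm:
  delta_pos:
    - [0,0,-0.02]
    - [0,0,-0.04]
    - [0,0,-0.055]
    - [0,0,-0.063]
    - [0,0,-0.063]
  rot:
    - [0,0,0]
    - [0,0,0]
    - [0,0,0]
    - [0,0,0]
    - [0,0,0]

```text
clock: 41.2
ee_pos: [0.3837, -0.1901, 0.035]
ee_rot: [-1.199, 1.224, -1.219]
force: [-0.1, 0.6, -0.6]
width: 0.0598
```

Emit:
step_arm:
  delta_pos:
    - [0,0,0]
    - [0,0,0]
    - [0,0,0]
    - [0,0,0]
    - [0,0,0]
    - [0,0,0]
  rot:
    - [0,0,0]
    - [0,0,0]
    - [0,0,0]
    - [0,0,0]
    - [0,0,0]
    - [0,0,0]
  jaw: 0.0

```text
clock: 41.8
ee_pos: [0.3839, -0.1904, 0.0353]
ee_rot: [-1.199, 1.224, -1.22]
force: [-1.8, -1.9, 3.6]
width: 0.0238
```

Gripped. I'll push in gently.

Emit:
step_arm:
  delta_pos:
    - [0.004,0,0]
    - [0.014,0,0]
    - [0.028,0,0]
    - [0.042,-0.001,0]
    - [0.056,-0.001,0]
    - [0.07,-0.001,0]
    - [0.084,-0.002,0]
    - [0.098,-0.002,0]
    - [0.112,-0.002,0]
    - [0.126,-0.002,0]
    - [0.138,-0.003,0]
    - [0.146,-0.003,0]
  rot:
    - [0,0,0]
    - [0,0,0]
    - [0,0,0]
    - [0,0,0]
    - [0,0,0]
    - [0,0,0]
    - [0,0,0]
    - [0,0,0]
    - [0,0,0]
    - [0,0,0]
    - [0,0,0]
    - [0,0,0]

```text
clock: 43.0
ee_pos: [0.5286, -0.193, 0.0352]
ee_rot: [-1.202, 1.227, -1.216]
force: [-14.7, -0.1, 13.5]
width: 0.024
```

Emit:
step_arm:
  delta_pos:
    - [0.004,0,0]
    - [0.008,0,0]
    - [0.012,0,0]
    - [0.015,0,0]
    - [0.018,0,0]
    - [0.021,0,0]
  rot:
    - [0,0,0]
    - [0,0,0]
    - [0,0,0]
    - [0,0,0]
    - [0,0,0]
    - [0,0,0]

```text
clock: 43.6
ee_pos: [0.5476, -0.1927, 0.0352]
ee_rot: [-1.205, 1.231, -1.213]
force: [-14.6, -0.4, 12.1]
width: 0.0242
```

Emit:
step_arm:
  delta_pos:
    - [0.001,0,0]
    - [0.002,0,0]
    - [0.003,0,0]
    - [0.004,0,0]
  rot:
    - [0,0,0]
    - [0,0,0]
    - [0,0,0]
    - [0,0,0]

```text
clock: 44.0
ee_pos: [0.5496, -0.1926, 0.0352]
ee_rot: [-1.208, 1.235, -1.21]
force: [-14.6, -1.1, 11.3]
width: 0.0238
```

Emit:
step_arm:
  delta_pos:
    - [0.001,0,0]
    - [0.002,0,0]
    - [0.003,0,0]
  rot:
    - [0,0,0]
    - [0,0,0]
    - [0,0,0]

```text
clock: 44.3
ee_pos: [0.5506, -0.1926, 0.0352]
ee_rot: [-1.211, 1.238, -1.207]
force: [-13.6, -0.9, 11.6]
width: 0.0239
```

Emit:
step_arm:
  delta_pos:
    - [0.001,0,0]
    - [0.002,0,0]
  rot:
    - [0,0,0]
    - [0,0,0]

```text
clock: 44.5
ee_pos: [0.5507, -0.1926, 0.0351]
ee_rot: [-1.214, 1.242, -1.204]
force: [-15.1, -1.4, 11.9]
width: 0.0237
```

Emit:
step_arm:
  delta_pos:
    - [0.002,0,0]
    - [0.004,0,0]
    - [0.006,0,0]
    - [0.006,0,0]
  rot:
    - [0,0,0]
    - [0,0,0]
    - [0,0,0]
    - [0,0,0]

```text
clock: 44.9
ee_pos: [0.5551, -0.1924, 0.0351]
ee_rot: [-1.216, 1.245, -1.202]
force: [-10.9, -1.7, 10.1]
width: 0.0239
```

Run:
```python
from h import *
pose(); im,d=cap('top','t17'); cap('scene','s17')
a=cv2.imread('pics/t17.png')[150:290,280:440]; b=cv2.imread('pics/s17.png')[120:270,210:370]
cv2.imwrite('pics/m17.png',np.hstack([cv2.resize(a,(400,350)),cv2.resize(b,(400,350))]))
```

```text
pos [ 0.5551 -0.1924  0.0351] yaw -90.9 tool y [-0.028  0.008 -1.   ] w 0.0239 t 44.9 F [-10.9  -1.7  10.1]
```

View pics/m17.png

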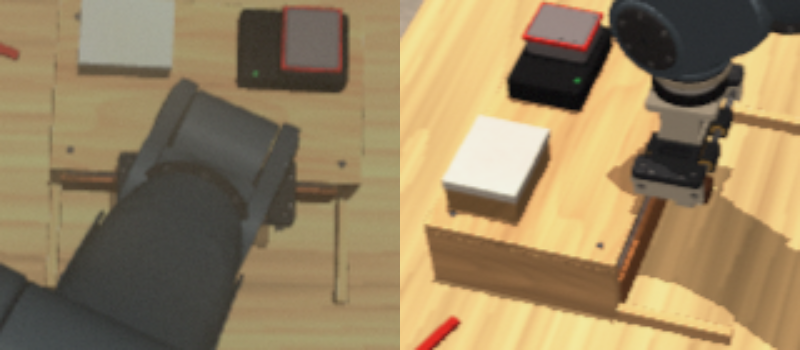

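The tray front is still slightly proud and still moving, so I'll keep pushing in small steps to the stop.

Emit:
step_arm:
  delta_pos:
    - [0.002,0,0]
    - [0.004,0,0]
    - [0.006,0,0]
    - [0.007,0,0]
  rot:
    - [0,0,0]
    - [0,0,0]
    - [0,0,0]
    - [0,0,0]

```text
clock: 45.4
ee_pos: [0.558, -0.1923, 0.0348]
ee_rot: [-1.222, 1.252, -1.195]
force: [-24.6, -3.9, 18.0]
width: 0.0237
```

Emit:
step_arm:
  delta_pos:
    - [0.002,0,0]
    - [0.004,0,0]
    - [0.006,0,0]
    - [0.006,0,0]
  rot:
    - [0,0,0]
    - [0,0,0]
    - [0,0,0]
    - [0,0,0]

```text
clock: 45.8
ee_pos: [0.5596, -0.1924, 0.0345]
ee_rot: [-1.229, 1.261, -1.189]
force: [-25.6, -4.5, 16.6]
width: 0.024
```

Emit:
step_arm:
  delta_pos:
    - [0.003,0,0]
    - [0.006,0,0]
    - [0.009,0,0]
    - [0.009,0,0]
  rot:
    - [0,0,0]
    - [0,0,0]
    - [0,0,0]
    - [0,0,0]

```text
clock: 46.2
ee_pos: [0.5634, -0.1924, 0.0337]
ee_rot: [-1.238, 1.27, -1.181]
force: [-27.2, -4.5, 15.8]
width: 0.0239
```

Run:
```python
from h import *
pose()
```

```text
pos [ 0.5634 -0.1924  0.0337] yaw -90.8 tool y [-0.06   0.013 -0.998] w 0.0239 t 46.2 F [-27.2  -4.5  15.8]
```

The force has levelled at about 27 N, against 11–15 N while the tray slid, and the pads are now slipping. That suggests the tray is against the stop. I'll release, retreat and check.

Emit:
step_arm:
  delta_pos:
    - [0,0,0]
    - [0,0,0]
    - [0,0,0]
    - [0,0,0.02]
    - [0,0,0.05]
    - [0,0,0.09]
    - [-0.02,0,0.13]
    - [-0.06,0.03,0.16]
    - [-0.1,0.07,0.16]
    - [-0.14,0.11,0.16]
    - [-0.18,0.15,0.16]
    - [-0.22,0.19,0.16]
  rot:
    - [0,0,0]
    - [0,0,0]
    - [0,0,0]
    - [0,0,0]
    - [0,0,0]
    - [0,0,0]
    - [0,0,0]
    - [0,0,0]
    - [0,0,0]
    - [0,0,0]
    - [0,0,0]
    - [0,0,0]
  jaw: 0.06

```text
clock: 47.4
ee_pos: [0.3658, -0.0249, 0.1937]
ee_rot: [-1.236, 1.269, -1.182]
force: [0.6, 1.4, 0.2]
width: 0.0598
```

Emit:
step_arm:
  delta_pos:
    - [-0.03,0.04,0]
    - [-0.06,0.08,0]
    - [-0.06,0.12,0]
  rot:
    - [0,0,0]
    - [0,0,0]
    - [0,0,0]

```text
clock: 47.7
ee_pos: [0.3031, 0.0963, 0.1939]
ee_rot: [-1.236, 1.27, -1.182]
force: [2.1, -0.1, 0.3]
width: 0.0599
```

Run:
```python
from h import *
pose(); im,d=cap('top','t18'); cap('scene','s18')
im0=cv2.cvtColor(cv2.imread('pics/top0.png'),cv2.COLOR_BGR2RGB)
def pullrow(i):
    v=cv2.cvtColor(i,cv2.COLOR_RGB2HSV)[...,2].astype(float); return v[222:250,357:363].mean(1).round(0).tolist()
print(pullrow(im0)); print(pullrow(im))
a=cv2.imread('pics/t18.png'); 
cv2.imwrite('pics/t18c.png',cv2.resize(np.vstack([a[190:280,280:440],cv2.imread('pics/top0.png')[190:280,280:440]]),None,fx=3.2,fy=3.2))
for p in ['top0','t18']:
    I=cv2.cvtColor(cv2.imread(f'pics/{p}.png'),cv2.COLOR_BGR2RGB)
    for c,z in blobs('top',I,np.load(f'pics/{p}.npy'),(180,255,215,295)): print(np.round(rect('top',c,0.036),1))
    print(I[255:275:4,480:525:5].mean(-1).round(0).tolist())
```

```text
pos [0.3031 0.0963 0.1939] yaw -90.9 tool y [-0.059  0.014 -0.998] w 0.0599 t 47.7 F [ 2.1 -0.1  0.3]
[100.0, 110.0, 102.0, 94.0, 92.0, 93.0, 92.0, 93.0, 94.0, 93.0, 93.0, 93.0, 92.0, 94.0, 93.0, 93.0, 94.0, 94.0, 91.0, 82.0, 72.0, 103.0, 126.0, 127.0, 146.0, 159.0, 160.0, 161.0]
[96.0, 93.0, 89.0, 88.0, 88.0, 88.0, 88.0, 88.0, 89.0, 88.0, 88.0, 88.0, 88.0, 88.0, 88.0, 89.0, 89.0, 88.0, 85.0, 76.0, 83.0, 118.0, 130.0, 142.0, 152.0, 152.0, 152.0, 152.0]
[ 4.273e+02  2.609e+02  6.840e+01  6.710e+01 -2.000e-01]
[[81.0, 72.0, 159.0, 160.0, 134.0, 70.0, 71.0, 116.0, 138.0], [72.0, 70.0, 159.0, 159.0, 160.0, 71.0, 67.0, 85.0, 128.0], [70.0, 69.0, 159.0, 162.0, 159.0, 88.0, 71.0, 120.0, 140.0], [72.0, 71.0, 88.0, 160.0, 159.0, 72.0, 70.0, 110.0, 90.0], [104.0, 70.0, 74.0, 108.0, 149.0, 96.0, 137.0, 92.0, 126.0]]
[416.9 252.5  84.6  84.4 -88.6]
[[81.0, 69.0, 151.0, 152.0, 127.0, 67.0, 68.0, 111.0, 130.0], [70.0, 68.0, 152.0, 151.0, 154.0, 66.0, 65.0, 78.0, 122.0], [68.0, 69.0, 152.0, 151.0, 151.0, 82.0, 66.0, 110.0, 134.0], [67.0, 68.0, 87.0, 154.0, 152.0, 68.0, 67.0, 105.0, 88.0], [99.0, 67.0, 71.0, 102.0, 138.0, 91.0, 131.0, 86.0, 120.0]]
```

View pics/t18c.png

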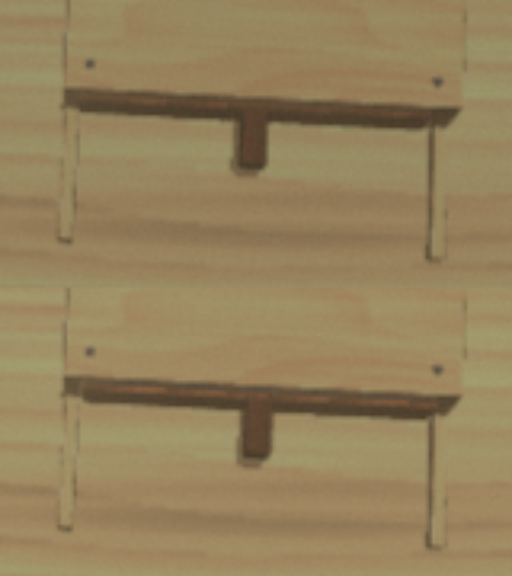

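View pics/t18.png

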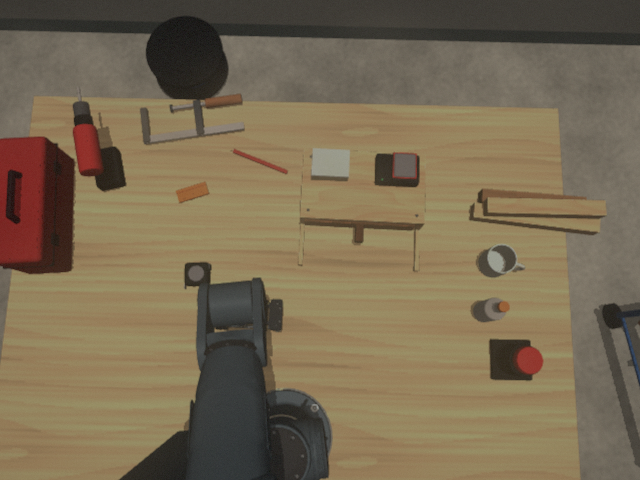

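The tray is back under the shelf, about 1–2 mm deeper than at the start. The tape (197,273), mug (502,260) and glue (495,308) look unmoved, and no loose fixings remain on the bench. To confirm the stop, I'll push the end of the pull with closed fingers, which can't slip.

Emit:
step_arm:
  delta_pos:
    - [0.01,-0.03,0]
    - [0.03,-0.07,0]
    - [0.05,-0.11,0]
    - [0.08,-0.15,0]
    - [0.11,-0.19,0]
    - [0.14,-0.23,0]
    - [0.165,-0.265,-0.02]
    - [0.175,-0.287,-0.06]
    - [0.175,-0.287,-0.1]
    - [0.175,-0.287,-0.13]
    - [0.175,-0.287,-0.155]
    - [0.175,-0.287,-0.155]
  rot:
    - [-0.8,-3.4,0]
    - [-0.8,-3.4,0]
    - [-0.8,-3.4,0]
    - [-0.8,-3.4,0]
    - [-0.8,-3.4,0]
    - [-0.8,-3.4,0]
    - [-0.8,-3.4,0]
    - [-0.8,-3.4,0]
    - [-0.8,-3.4,0]
    - [-0.8,-3.4,0]
    - [-0.8,-3.4,0]
    - [-0.8,-3.4,0]
  jaw: 0.0

```text
clock: 49.0
ee_pos: [0.4785, -0.1883, 0.0365]
ee_rot: [-1.205, 1.219, -1.213]
force: [-0.2, 0.6, 1.4]
width: 0.0005
```

Emit:
step_arm:
  delta_pos:
    - [0.01,0,0]
    - [0.02,0,0]
    - [0.03,0,0]
    - [0.035,0,0]
    - [0.037,0,0]
  rot:
    - [0,0,0]
    - [0,0,0]
    - [0,0,0]
    - [0,0,0]
    - [0,0,0]

```text
clock: 49.5
ee_pos: [0.5165, -0.1883, 0.037]
ee_rot: [-1.205, 1.217, -1.213]
force: [-0.1, 0.3, 0.7]
width: 0.0002
```

Emit:
step_arm:
  delta_pos:
    - [0.001,0,0]
    - [0.002,0,0]
    - [0.003,0,0]
    - [0.004,0,0]
  rot:
    - [0,0,0]
    - [0,0,0]
    - [0,0,0]
    - [0,0,0]

```text
clock: 49.9
ee_pos: [0.5204, -0.1883, 0.037]
ee_rot: [-1.205, 1.218, -1.213]
force: [-0.7, -0.2, 0.3]
width: 0.0004
```

Emit:
step_arm:
  delta_pos:
    - [0.001,0,0]
    - [0.002,0,0]
    - [0.003,0,0]
    - [0.004,0,0]
  rot:
    - [0,0,0]
    - [0,0,0]
    - [0,0,0]
    - [0,0,0]

```text
clock: 50.3
ee_pos: [0.5245, -0.1883, 0.037]
ee_rot: [-1.205, 1.218, -1.213]
force: [0.6, -0.8, -0.4]
width: 0.0007
```

Emit:
step_arm:
  delta_pos:
    - [0.001,0,0]
    - [0.002,0,0]
    - [0.003,0,0]
    - [0.004,0,0]
  rot:
    - [0,0,0]
    - [0,0,0]
    - [0,0,0]
    - [0,0,0]

```text
clock: 50.7
ee_pos: [0.5249, -0.1882, 0.037]
ee_rot: [-1.21, 1.224, -1.208]
force: [-27.0, -4.7, 23.0]
width: 0.0005
```

Emit:
step_arm:
  delta_pos:
    - [0.001,0,0]
    - [0.002,0,0]
    - [0.003,0,0]
    - [0.004,0,0]
  rot:
    - [0,0,0]
    - [0,0,0]
    - [0,0,0]
    - [0,0,0]

```text
clock: 51.1
ee_pos: [0.5247, -0.1881, 0.0369]
ee_rot: [-1.216, 1.232, -1.202]
force: [-31.1, -5.3, 24.2]
width: 0.0008
```

The pull doesn't move at 31 N, well above the 11–15 N it took to slide, so the tray is against the stop. I'll back off and hand in.

Emit:
step_arm:
  delta_pos:
    - [-0.01,0,0]
    - [-0.03,0,0]
    - [-0.05,0,0.02]
    - [-0.07,0,0.06]
    - [-0.1,0.02,0.1]
    - [-0.13,0.05,0.14]
    - [-0.15,0.08,0.17]
    - [-0.15,0.08,0.17]
  rot:
    - [0,0,0]
    - [0,0,0]
    - [0,0,0]
    - [0,0,0]
    - [0,0,0]
    - [0,0,0]
    - [0,0,0]
    - [0,0,0]

```text
clock: 51.9
ee_pos: [0.374, -0.1066, 0.2098]
ee_rot: [-1.214, 1.227, -1.205]
force: [0.7, 0.2, 0.3]
width: 0.0004
```

Run:
```python
from h import *
pose(); im,d=cap('top','t20')
v=cv2.cvtColor(im,cv2.COLOR_RGB2HSV)[...,2].astype(float); print(v[222:250,357:363].mean(1).round(0).tolist())
a=cv2.imread('pics/t18.png').astype(int); b=cv2.imread('pics/t20.png').astype(int); print(np.abs(a-b)[150:250,295:430].max(-1).mean())
print(finish_job())
```

```text
pos [ 0.374  -0.1066  0.2098] yaw -90.4 tool y [-0.015  0.004 -1.   ] w 0.0004 t 51.9 F [0.7 0.2 0.3]
[99.0, 94.0, 89.0, 88.0, 88.0, 88.0, 88.0, 89.0, 88.0, 88.0, 87.0, 87.0, 87.0, 88.0, 88.0, 88.0, 89.0, 88.0, 85.0, 74.0, 83.0, 120.0, 132.0, 145.0, 154.0, 154.0, 154.0, 154.0]
4.340296296296296
the job is handed in; nothing more can be done
None
```

The job is done and handed in at about 52 s on the robot's clock. I drew the tray out about 170 mm and put all five loose fixings in their boxes: one castor, two hinges and two bolts. Then I slid the tray back under the shelf.

**Checks before the tray went back:**
- Both castors were standing one behind the other, and the three hinges were stacked flat.
- The three bolts were in their box. One had earlier been leaning on another, with its top about 46 mm above the bench.

**Final checks:**
- **Tray home:** it did not move when I pushed the end of its pull at 31 N, against 11–15 N while sliding, so it is against its stop. From above it sits about 1–2 mm deeper than at the start, and about 3 mm to the left.
- **Bench:** the last full overhead picture showed no fixings left loose in view; the arm hid part of the bench near its base. The tape measure, mug, glue bottle and orange look-alike looked unmoved.
- **One check disagreed:** on the first push in, the fingers slipped on the pull at about 27 N. That is why I made the second push with closed fingers.
- **One check failed:** my measured position of the tape measure in the final picture was not usable, probably because the arm was right beside it. That leaves the tape measure checked by eye only.

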